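Sort rattling sample housings and start the scan

TASK

Check every sealed sample housing lying loose on the microscope bench: some have a piece inside that has come loose and slides to the low end when the housing is tilted lengthwise. Lay each sound housing fully down in a nest of the stage carrier (one to a nest, any nest) and lay each rattling one flat in the open tray. When all are sorted, press the start plunger down to its stop and let it come up again; leave the jar, the can and the dishes where they are.

Things in the scene. Friction and masses are not known exactly. Their poses are not given: they have to be found in the camera images.
- case_a: sealed housing: 84 x 40 x 40 mm square aluminium tube with grey end caps, about 0.37 kg; all look and weigh much alike. Origin at its centre, x along its length. In a loose one an inner piece of 0.2 kg slides up to 24 mm either way from the middle along x; it moves when tilted lengthwise over 6 degrees, stays put when level. In a sound one it is fixed in the middle. None if absent.
- case_b: sealed housing: 84 x 40 x 40 mm square aluminium tube with grey end caps, about 0.37 kg; all look and weigh much alike. Origin at its centre, x along its length. In a loose one an inner piece of 0.2 kg slides up to 24 mm either way from the middle along x; it moves when tilted lengthwise over 6 degrees, stays put when level. In a sound one it is fixed in the middle. None if absent.
- case_c: sealed housing: 84 x 40 x 40 mm square aluminium tube with grey end caps, about 0.37 kg; all look and weigh much alike. Origin at its centre, x along its length. In a loose one an inner piece of 0.2 kg slides up to 24 mm either way from the middle along x; it moves when tilted lengthwise over 6 degrees, stays put when level. In a sound one it is fixed in the middle. None if absent.
- case_d: sealed housing: 84 x 40 x 40 mm square aluminium tube with grey end caps, about 0.37 kg; all look and weigh much alike. Origin at its centre, x along its length. In a loose one an inner piece of 0.2 kg slides up to 24 mm either way from the middle along x; it moves when tilted lengthwise over 6 degrees, stays put when level. In a sound one it is fixed in the middle. None if absent.
- case_e: sealed housing: 84 x 40 x 40 mm square aluminium tube with grey end caps, about 0.37 kg; all look and weigh much alike. Origin at its centre, x along its length. In a loose one an inner piece of 0.2 kg slides up to 24 mm either way from the middle along x; it moves when tilted lengthwise over 6 degrees, stays put when level. In a sound one it is fixed in the middle. None if absent.
- nest0 (a point): centre of the floor of nest 0 of the stage carrier, a fixed white-topped plate (124 x 250 x 13 mm) with three nests side by side, 78 mm apart along y. A nest is a rectangular recess 88 mm (x) by 44 mm (y), 7 mm deep, floor 6 mm above the bench. A housing fully down has its centre 20 mm above this point.
- nest1 (a point): centre of the floor of nest 1 of the stage carrier, a fixed white-topped plate (124 x 250 x 13 mm) with three nests side by side, 78 mm apart along y. A nest is a rectangular recess 88 mm (x) by 44 mm (y), 7 mm deep, floor 6 mm above the bench. A housing fully down has its centre 20 mm above this point.
- nest2 (a point): centre of the floor of nest 2 of the stage carrier, a fixed white-topped plate (124 x 250 x 13 mm) with three nests side by side, 78 mm apart along y. A nest is a rectangular recess 88 mm (x) by 44 mm (y), 7 mm deep, floor 6 mm above the bench. A housing fully down has its centre 20 mm above this point.
- tray_in (a point): centre of the inner floor of the fixed grey open tray: 130 mm (its x) by 250 mm (its y) inside, floor 5 mm and rim 22 mm above the bench, walls 5 mm. Room for three housings side by side (x along the tray's x, at y = -75, 0 and 75 mm).
- plunger (a joint): travel of the start plunger in m: 0 up, 0.012 fully down at its stop; a spring pushes it up with 2.4 N at the top and 7.2 N at the stop
- plunger_top (a point): centre of the top face of the plunger's black head (34 mm across, 60 mm above the bench when up), on a round grey housing 68 mm across and 34 mm high; z up; it goes straight down when pressed
- jar: bystander: small glass jar with a white lid, 52 mm across, 60 mm high; origin under its centre
- duster: bystander: white can, 60 mm across, 110 mm high; origin under its centre
- dishes: bystander: pair of clear dishes, 90 mm across, 27 mm high; origin under its centre
There are look-alikes about, which are no part of the job. What is shaped like the case_a but pink is not meant.

How it is judged:
By the outcome, as a careful person would: the job done as asked, in the order asked, and still so for the second after the job is handed in, with the robot touching nothing.
Of case_c, case_d, case_e only 1 to 2 are there at a start; the rules pass over those that are not, and their reading is None.
At some moment in a run one of case_a, case_b, case_c, case_d, case_e may be knocked a few centimetres aside while the robot is not near it.
Once in a run the grip may slacken for a moment while it holds something.
It also fails if it takes over 210 s, if anything falls off the work surface, if the arm or the gripper's body presses on something with over 40 N, if the wrist force passes 120 N, or if a joint passes its speed limit or range.

ROBOT

A 6-joint arm with a two-finger parallel gripper is mounted at the origin on the work surface. World frame = base frame: x ahead of the robot, y to its left, z up, the work surface at z = 0. Lengths are in mm, angles in degrees, forces in N, time in s.
With the tool pointing down it reaches from about 325 to 850 mm from the base axis. Payload 4.4 kg.
Tool frame: the origin (TCP) lies midway between the tips of the shut fingers; the grasp point (between the pads) lies 19 mm behind it; z points along the fingers, y is the direction in which the jaws open and shut (so a half turn about z gives the same grasp; the last joint's range is limited). The gripper opens to 94 mm and grips with 3 to 60 N. Pads are 16 mm wide; open, the fingers measure 119 mm over their backs; the gripper's body (75 mm by 177 mm) begins 78 mm behind the grasp point.
Start: joints at [63.799, 11.837, 88.321, -0, 79.842, -8.623], TCP at [173.665, 548.149, 175.447] pointing down, gripper open.
Joint ranges: [-156.59, 156.59], [-49.26, 127.26], [12.9, 141.05], [-63.56, 243.56], [4.71, 150.69], [-161.64, 161.64]. Speed limits (degrees/s): [159.86, 159.86, 180, 180, 180, 180].

INTERFACE

Orientations are given as a 3x3 rotation matrix whose columns are the frame's x, y, z axes.
In Python, from rig import manip gives the robot as it stands.
- The arm moves only by the tool play_rows, never from a script. Its argument "series" is a list of rows, each a list of 5 numbers: the opening, from 0 (shut) to 1 (fully open), then the shift along the tool's x, y, z in units of 30 mm (1.0 is 30 mm), then the turn about the tool's z in units of 6 degrees (1.0 is 6 degrees). In form: [[gripper, dx, dy, dz, turn], ...]. A call has 1 to 12 rows; each row shifts and turns the pose as measured when the row begins, along the tool's axes as they then stand; what a row does not reach is not made up. A row lasts 1/10 s, in which the tool goes at most 50 mm and 8.59 degrees, less where a joint would pass 70% of its speed; a pose out of reach is approached as far as the arm can. A call with a number of a shift or a turn outside -1 to 1 is refused whole. A call with a gripper value outside its range is refused whole. The fingers move at their own pace and stop on an object; the grip force is fixed at half the most. Time passes only in rows, so rows that do not move let the fingers close. It gives the time, the measured TCP pose, the force and the opening at its end, in the units of the state.
- manip.get_state(): the state, without advancing time (a new reading comes with each control period).
- manip.camera(name): name is "scene" or "top" or "wrist"; returns a dict with "pixels" (480x640x3 uint8, red, green, blue), "range_z" (480x640 float32, mm along the optical axis (not along the pixel's ray), 0 where there is no reading), "fx", "fy", "cx", "cy" (pixels), "position" and "rotation" of the camera in the world. Camera axes: x right, y down, z forward; pixel columns grow to the right and rows downward; lengths in mm; the calibration is good to about 2 mm. A picture is of the moment at which its call begins.
- manip.finish_job(): hands the job in, once; it reports no verdict.
The state is a dict: "time_s": time; "joints": joint angles; "joint_velocities": joint speeds; "joint_efforts": joint torques, N m; "tcp_pos": TCP position; "tool_rot": TCP orientation; "contact_force": force on the tool from outside, world axes, zero at the start; "torque": the same for the moment, N m; "finger_gap": opening from 0.0 (shut) to 1.0 (fully open).
Only numpy, scipy, OpenCV 4.12 (cv2) and the standard library are available. Lean on these libraries where they do the work, as an engineer would, in place of code of your own. Each camera call takes 0.05 s, during which the arm holds its last target. There are 200 camera calls.

## Working session

There is one attempt and no reset: what is moved stays moved. The work goes in short steps, Python scripts to look and compute and a tool call to move; the robot and the scene stay as the last step left them, time stands still between calls to the robot, and variables do not carry over. Pictures are saved under pics/ and viewed, about 12 in all and at most 16, crops included, and the job is handed in when it is done.

Besides the shell and the picture viewer there is one more tool, called after "Call:" by a JSON object that holds its "op" and its "data". play_rows: Moves the arm, as the interface text tells. Its arguments: {"type":"object","properties":{"series":{"type":"array","items":{"type":"array","items":{"type":"number"}}}},"required":["series"]}

```bash
ls; mkdir -p pics
cat > h.py <<'E'
from rig import manip
import numpy as np, cv2
def snap(n,f=None):
    c=manip.camera(n)
    if f: cv2.imwrite('pics/'+f,cv2.cvtColor(c['pixels'],cv2.COLOR_RGB2BGR))
    return c
def ray(c,u,v):
    d=np.array([(u-c['cx'])/c['fx'],(v-c['cy'])/c['fy'],1.]); return np.array(c['rotation'])@d
def onz(c,u,v,z):
    d=ray(c,u,v); p=np.array(c['position']); return p+d*(z-p[2])/d[2]
def depth_pts(c):
    v,u=np.mgrid[0:480,0:640]; d=np.stack([(u-c['cx'])/c['fx'],(v-c['cy'])/c['fy'],np.ones(u.shape)],-1)*c['range_z'][...,None]
    return d@np.array(c['rotation']).T+np.array(c['position'])
E
python3 - <<'E'
from h import *
np.set_printoptions(precision=2,suppress=True)
for n in ('top','scene'):
    c=snap(n,n+'0.png'); print(n,c['fx'],c['position'],c['rotation'])
    np.save(n+'.npy',c,allow_pickle=True)
s=manip.get_state(); print(s)
E
```

```text
pics
top 474.61881285959544 [ 470.09    8.63 1170.43] [[ 0.   -0.99  0.11]
 [-1.   -0.01 -0.03]
 [ 0.03 -0.11 -0.99]]
scene 450.8335610815008 [ 969.9  -315.27  817.55] [[ 0.63  0.66 -0.41]
 [ 0.78 -0.53  0.34]
 [ 0.01 -0.54 -0.84]]
{'time_s': 0.1, 'joints': array([63.8 , 11.88, 88.39, -0.  , 79.84, -8.62]), 'joint_velocities': array([ 0.05, -0.07, -0.19, -0.03,  0.07,  0.01]), 'joint_efforts': array([ -0.  , -37.19, -28.23,   0.07,   0.03,  -0.  ]), 'tcp_pos': array([173.32, 547.46, 174.43]), 'tool_rot': array([[-0.95,  0.3 , -0.  ],
       [ 0.3 ,  0.95, -0.  ],
       [ 0.  , -0.  , -1.  ]]), 'contact_force': array([-0.02, -0.27, -0.11]), 'torque': array([ 0.  , -0.05, -0.04]), 'finger_gap': 1.0015015203044209}
```

View pics/top0.png

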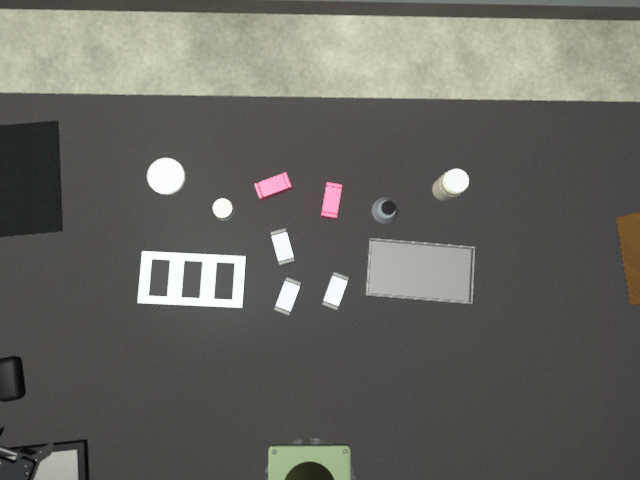

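View pics/scene0.png

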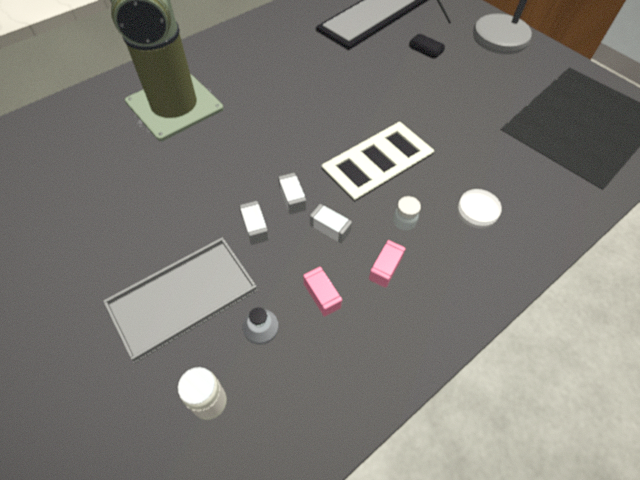

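The top view shows three silver housings at (283,246), (288,296) and (335,291). The pink look-alikes are at (272,186) and (331,200). The carrier is at (192,279), the tray at (420,271), the plunger at (384,210), the jar at (222,208), the dishes at (166,176) and the can at (452,183).

```bash
cat >> h.py <<'E'
def yawmod(a): return (a+90)%180-90
def rect(P):
    (c,s,a)=cv2.minAreaRect(P.astype(np.float32))
    if s[0]<s[1]: a+=90; s=s[::-1]
    return np.array(c),s,yawmod(a)   # centre, (long,short), yaw of long side
def cases(c,ztop=40,vmin=150):
    hsv=cv2.cvtColor(c['pixels'],cv2.COLOR_RGB2HSV); P=depth_pts(c)
    m=((P[...,2]>ztop-14)&(P[...,2]<ztop+8)&(hsv[...,1]<60)&(c['range_z']>0)).astype(np.uint8)
    m=cv2.morphologyEx(m,cv2.MORPH_OPEN,np.ones((3,3)))
    n,l,st,_=cv2.connectedComponentsWithStats(m); out=[]
    for i in range(1,n):
        if st[i,4]<100: continue
        v,u=np.nonzero(l==i); 
        q=np.array([onz(c,a,b,ztop)[:2] for a,b in zip(u,v)]); r=rect(q)
        out.append((st[i,4],u.mean().round(),v.mean().round(),r,P[l==i][:,2].mean()))
    return out
def nests(c):
    hsv=cv2.cvtColor(c['pixels'],cv2.COLOR_RGB2HSV); m=((hsv[...,2]>190)&(hsv[...,1]<40)).astype(np.uint8)
    cs,h=cv2.findContours(m,cv2.RETR_CCOMP,cv2.CHAIN_APPROX_NONE); out=[]
    for k,h in zip(cs,h[0]):
        if cv2.contourArea(k)<300: continue
        q=np.array([onz(c,a,b,13)[:2] for a,b in k[:,0]]); out.append((k[:,0].mean(0).round(),h[3],rect(q)))
    return out
E
python3 - <<'E'
from h import *
np.set_printoptions(precision=1,suppress=True)
for n in('top','scene'):
    c=np.load(n+'.npy',allow_pickle=True).item(); print(n)
    for r in cases(c): print('case',r)
    for r in nests(c): print('nest',r)
    P=depth_pts(c)
    for u,v in ([(420,271),(384,208),(278,350),(372,240),(475,246),(473,303),(367,295)] if n=='top' else [(180,295),(258,315)]): print(u,v,P[v,u])
c=snap('wrist','w0.png'); s=manip.get_state()
print(c['position']-s['tcp_pos'],s['tool_rot'].T@c['rotation'],c['fx'])
E
```

```text
top
case (np.int32(139), np.float64(383.0), np.float64(211.0), (array([ 647.9, -175.2]), (52.314266204833984, 30.80350685119629), 35.05880355834961), np.float64(32.621451529994296))
case (np.int32(560), np.float64(282.0), np.float64(246.0), (array([561.9,  66.2]), (84.1811294555664, 38.83717727661133), 15.986988067626953), np.float64(39.555986369381806))
case (np.int32(579), np.float64(336.0), np.float64(290.0), (array([458.2, -60.2]), (83.52241516113281, 39.35099411010742), -19.26776885986328), np.float64(39.57997892415737))
case (np.int32(592), np.float64(288.0), np.float64(295.0), (array([445.2,  52.5]), (83.6680679321289, 39.27886199951172), -20.40912628173828), np.float64(39.62940364169547))
case (np.int32(543), np.float64(7.0), np.float64(379.0), (array([252.6, 685.5]), (84.91395568847656, 40.21017837524414), 4.3425798416137695), np.float64(30.07241813427354))
nest (array([287., 296.]), np.int32(-1), (array([443.5,  55.1]), (66.3061294555664, 40.44758605957031), -20.185264587402344))
nest (array([335., 290.]), np.int32(-1), (array([456.5, -60.6]), (66.06133270263672, 40.4327430
[... 4243 characters left out ...]
787857055664), -2.4262237548828125))
nest (array([378., 158.]), np.int32(431), (array([481.8, 286.3]), (89.08721923828125, 43.96257019042969), -2.5668258666992188))
nest (array([402., 144.]), np.int32(431), (array([485.2, 364.2]), (89.09464263916016, 44.16182327270508), -2.7825851440429688))
nest (array([173., 109.]), np.int32(-1), (array([ 1. , -0.1]), (185.13632202148438, 182.33468627929688), 89.72554016113281))
nest (array([41., 10.]), np.int32(-1), (array([-600.8, -130. ]), (304.7514953613281, 188.26234436035156), 51.776180267333984))
180 295 [ 498.9 -269.5    3.7]
258 315 [ 655.  -183.6   61.2]
[-75.4  24.  209.3] [[-0.  -1.  -0.3]
 [ 1.  -0.   0. ]
 [-0.  -0.3  1. ]] 395.36027863004125
```

Both views agree to about 2 mm on the nests and heights, with case tops at about 40 mm. I'll write a planner that prints the moves needed, then head to the housing at (288,296).

```bash
cat >> h.py <<'E'
def psi(s): return np.degrees(np.arctan2(s['tool_rot'][1,0],s['tool_rot'][0,0]))
def go(x,y,z,yaw):
    s=manip.get_state(); d=s['tool_rot'].T@(np.array([x,y,z])-s['tcp_pos'])
    t=yawmod(psi(s)-yaw)
    print('need units dx %.2f dy %.2f dz %.2f turn %.2f'%(*(d/30),t/6)); show(s)
def show(s=None):
    s=s or manip.get_state()
    print('t %.1f tcp %s psi %.1f F %s T %s gap %.3f'%(s['time_s'],s['tcp_pos'].round(1),psi(s),s['contact_force'].round(2),s['torque'].round(3),s['finger_gap']))
E
python3 - <<'E'
from h import *
go(445,52.5,120,-20.2)
c=np.load('top.npy',allow_pickle=True).item(); P=depth_pts(c)
# tray outline: mid grey, brighter than the bench
g=cv2.cvtColor(c['pixels'],cv2.COLOR_RGB2GRAY); m=((g>85)&(g<215)).astype(np.uint8); m[:230]=0; m[310:]=0; m[:,:360]=0; m[:,485:]=0
v,u=np.nonzero(cv2.morphologyEx(m,cv2.MORPH_OPEN,np.ones((3,3))))
for z in(0,22): print('tray',rect(np.array([onz(c,a,b,z)[:2] for a,b in zip(u,v)])))
# plunger head: dark disc, high
m=(P[...,2]>50)&(P[...,2]<70); v,u=np.nonzero(m); k=(abs(u-384)<20)&(abs(v-208)<20); print('plunger',P[v[k],u[k]].mean(0),np.ptp(P[v[k],u[k]],axis=0))
E
```

```text
need units dx -13.62 dy -12.99 dz 1.84 turn 0.44
t 0.1 tcp [173.3 547.5 174.6] psi 162.4 F [-0.14  0.37 -0.08] T [ 0.01   0.025 -0.052] gap 0.998
tray (array([ 506.51074219, -271.33355713]), (269.87335205078125, 144.63584899902344), 85.62662506103516)
tray (array([ 505.82617188, -266.07131958]), (264.8006591796875, 141.9171905517578), 85.62662506103516)
plunger [ 654.66641597 -184.73826914   59.89483239] [33.48329844 32.26379482 12.54861141]
```

Call:
{"op": "play_rows", "data": {"series": [[0.8,-0.5,-0.5,0,0],[0.8,-1,-1,0,0],[0.8,-1,-1,0,0],[0.8,-1,-1,0,0],[0.8,-1,-1,0,0],[0.8,-1,-1,0,0],[0.8,-1,-1,0,0],[0.8,-1,-1,0,0],[0.8,-1,-1,0,0],[0.8,-1,-1,0,0.5],[0.8,-1,-1,0,0],[0.8,0,0,0,0]]}}

```text
time_s: 1.35
tcp_pos: [382.2, 136.3, 171.9]
tool_rot: [[-0.937, 0.349, -0.001], [0.349, 0.937, -0.004], [-0.001, -0.004, -1.0]]
contact_force: [-0.8, 0.9, 0.1]
finger_gap: 0.799
```

Run:
```python
from h import *
go(445,52.5,120,-20.2)
```

```text
need units dx -2.94 dy -1.88 dz 1.74 turn -0.04
t 1.4 tcp [382.2 136.3 171.9] psi 159.6 F [-0.78  0.92  0.05] T [0.005 0.022 0.025] gap 0.799
```

Call:
{"op": "play_rows", "data": {"series": [[0.8,-1,-0.7,0,0],[0.8,-1,-0.7,0,0],[0.8,-0.8,-0.5,0.7,0],[0.8,-0.2,0,0.6,0],[0.8,0,0,0,0]]}}

```text
time_s: 1.85
tcp_pos: [448.3, 50.2, 132.2]
tool_rot: [[-0.937, 0.349, 0.0], [0.349, 0.937, -0.002], [-0.001, -0.001, -1.0]]
contact_force: [-0.2, -0.4, -0.7]
finger_gap: 0.798
```

Run:
```python
from h import *
go(445,52.5,120,-20.2)
c=snap('wrist','w1.png')
for r in cases(c): print('case',r)
```

```text
need units dx 0.13 dy 0.03 dz 0.40 turn -0.04
t 1.9 tcp [448.3  50.2 132.2] psi 159.5 F [-0.24 -0.41 -0.67] T [0.011 0.006 0.042] gap 0.798
case (np.int32(5155), np.float64(326.0), np.float64(224.0), (array([443.79348755,  53.95251465]), (84.00630187988281, 38.984764099121094), -20.172210693359375), np.float64(39.538099173213155))
case (np.int32(3503), np.float64(200.0), np.float64(271.0), (array([454.90618896, -56.09217072]), (83.32917022705078, 42.38084411621094), -20.064041137695312), np.float64(38.9142252699657))
case (np.int32(4005), np.float64(384.0), np.float64(340.0), (array([558.48974609,  66.91777039]), (89.1032485961914, 40.86014175415039), 15.459822654724121), np.float64(39.205280967757794))
```

View pics/w1.png

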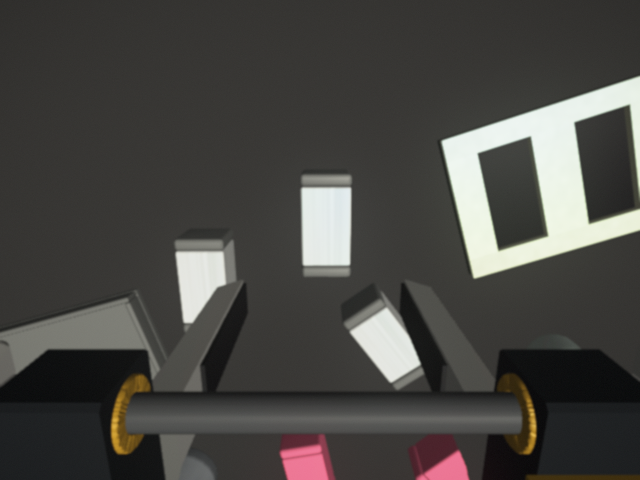

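The wrist view shows the target housing at (326,224) between the fingers, at (444,53.5) with yaw −20.2°. The other two housings are at (200,271) and (384,340). Descending to grasp.

Call:
{"op": "play_rows", "data": {"series": [[0.8,0.1,0.1,1,0],[0.8,0,0,1,0],[0.8,0,0,1,0],[0.8,0,0,0.8,0],[0.8,0,0,0.3,0],[0.8,0,0,0,0]]}}

```text
time_s: 2.5
tcp_pos: [451.3, 60.3, 13.8]
tool_rot: [[-0.94, 0.341, 0.014], [0.341, 0.94, -0.001], [-0.013, 0.004, -1.0]]
contact_force: [-0.6, -0.0, -0.1]
finger_gap: 0.798
```

Run:
```python
from h import *
go(444,53.7,10,-20.2)
```

```text
need units dx 0.16 dy -0.29 dz 0.12 turn 0.05
t 2.5 tcp [451.3  60.3  13.8] psi 160.1 F [-0.58 -0.01 -0.09] T [-0.009  0.011  0.011] gap 0.798
```

Call:
{"op": "play_rows", "data": {"series": [[0.8,0.16,-0.29,0.12,0],[0.8,0,0,0,0]]}}

```text
time_s: 2.7
tcp_pos: [444.9, 54.1, 12.1]
tool_rot: [[-0.941, 0.339, 0.017], [0.339, 0.941, -0.001], [-0.016, 0.005, -1.0]]
contact_force: [-0.2, 0.8, -0.8]
finger_gap: 0.8
```

Run:
```python
from h import *
go(444,53.7,10,-20.2)
```

```text
need units dx 0.03 dy -0.02 dz 0.07 turn 0.07
t 2.7 tcp [444.9  54.1  12.1] psi 160.2 F [-0.22  0.78 -0.85] T [0.059 0.026 0.012] gap 0.800
```

Call:
{"op": "play_rows", "data": {"series": [[0.3,0,0,0.05,0],[0.2,0,0,0,0],[0.2,0,0,0,0],[0.2,0,0,0,0],[0.2,0,0,0,0],[0.2,0,0,-0.3,0],[0.2,0,0,-0.7,0],[0.2,0,0,-0.7,0],[0.2,0,0,-0.7,0],[0.2,0,0,0,0],[0.2,0,0,0,0],[0.2,0,0,0,0]]}}

```text
time_s: 3.9
tcp_pos: [445.9, 53.7, 89.5]
tool_rot: [[-0.94, 0.34, 0.023], [0.34, 0.94, -0.001], [-0.022, 0.007, -1.0]]
contact_force: [-0.6, 0.0, -1.0]
finger_gap: 0.202
```

```bash
cat >> h.py <<'E'
def ft(n=6):
    F=[];T=[]
    for i in range(n):
        manip.camera('wrist'); s=manip.get_state(); R=s['tool_rot'].T; F.append(R@s['contact_force']); T.append(R@s['torque'])
    print('tool F %s T %s sd %s n'%(np.mean(F,0).round(2),np.mean(T,0).round(4),np.std(T,0).round(4)),n); show(s)
E
python3 - <<'E'
from h import *
ft(5); c=snap('wrist','w2.png')
go(505,-265,120,-4.4)
E
```

```text
tool F [-0.01 -0.02 -0.12] T [0.0032 0.0259 0.001 ] sd [0.0248 0.0133 0.0441] n 5
t 4.2 tcp [445.3  53.7  89. ] psi 160.1 F [-0.79 -0.96 -0.13] T [0.006 0.043 0.058] gap 0.200
need units dx -5.50 dy -9.31 dz -0.97 turn -2.58
t 4.2 tcp [445.5  53.7  89.1] psi 160.1 F [ 0.23  0.2  -0.12] T [-0.016  0.024 -0.017] gap 0.195
```

View pics/w2.png

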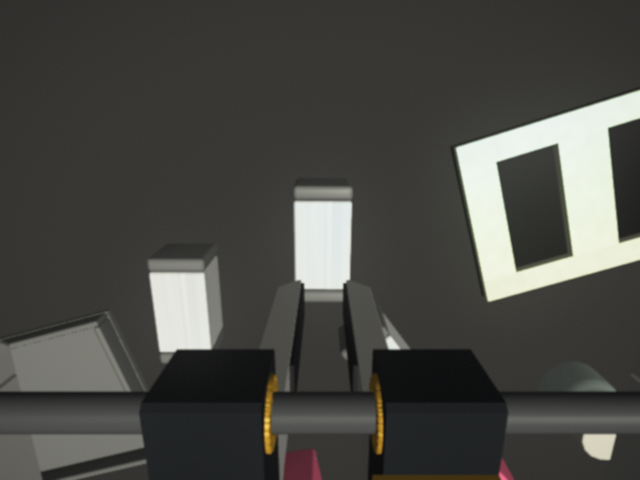

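The fingers shut to 0.2 on nothing, and the housing is still on the bench at (323,240). I probably lifted before the jaws had closed. I'll re-measure and try again.

Run:
```python
from h import *
c=snap('top')
for r in cases(c): print('case',r[1:])
go(444.3,53.5,9,-20.2)
```

```text
case (np.float64(383.0), np.float64(211.0), (array([ 647.6361084 , -175.87686157]), (50.82160568237305, 31.992469787597656), 37.719844818115234), np.float64(32.619974828856435))
case (np.float64(283.0), np.float64(246.0), (array([561.90924072,  66.17813873]), (84.1811294555664, 38.83717727661133), 15.986988067626953), np.float64(39.6322711080575))
case (np.float64(337.0), np.float64(288.0), (array([458.25827026, -60.15039062]), (83.34828186035156, 39.39860534667969), -19.48944854736328), np.float64(39.609609158269315))
case (np.float64(8.0), np.float64(380.0), (array([254.68609619, 685.66796875]), (85.81035614013672, 40.20145797729492), 4.342586040496826), np.float64(30.131455033456586))
need units dx 0.10 dy -0.04 dz 2.68 turn 0.05
t 4.2 tcp [445.7  53.7  89.3] psi 160.1 F [ 0.06 -0.08 -0.27] T [-0.024  0.048 -0.022] gap 0.199
```

Call:
{"op": "play_rows", "data": {"series": [[0.7,0,0,0,0],[0.7,0,0,0,0],[0.7,0,0,0,0],[0.7,0,0,0,0],[0.7,0,0,0,0],[0.7,0,0,0,0],[0.7,0,0,0,0],[0.7,0,0,0,0]]}}

```text
time_s: 5.05
tcp_pos: [445.4, 53.7, 88.9]
tool_rot: [[-0.94, 0.34, 0.022], [0.34, 0.94, -0.001], [-0.021, 0.006, -1.0]]
contact_force: [0.9, 0.6, -0.2]
finger_gap: 0.699
```

Call:
{"op": "play_rows", "data": {"series": [[0.7,0,0,1,0],[0.7,0,0,1,0],[0.7,0,0,0.6,0],[0.7,0,0,0.2,0],[0.7,0,0,0,0]]}}

```text
time_s: 5.55
tcp_pos: [450.4, 53.4, 4.4]
tool_rot: [[-0.94, 0.34, 0.028], [0.34, 0.941, -0.002], [-0.026, 0.008, -1.0]]
contact_force: [-0.2, -0.7, -0.3]
finger_gap: 0.703
```

Run:
```python
from h import *
c=snap('wrist','w3.png')
for r in cases(c): print('case',r[1:])
go(444.3,53.5,9,-20.2)
```

```text
case (np.float64(320.0), np.float64(281.0), (array([442.98327637,  54.19038391]), (85.15975189208984, 39.28611755371094), -20.05542755126953), np.float64(39.43397613631204))
case (np.float64(248.0), np.float64(294.0), (array([435.63894653,  21.53863144]), (20.619159698486328, 12.84595012664795), 16.798301696777344), np.float64(41.75293662754311))
case (np.float64(399.0), np.float64(293.0), (array([459.65765381,  86.88526917]), (20.648237228393555, 12.693498611450195), -55.728004455566406), np.float64(42.011972466718))
case (np.float64(118.0), np.float64(323.0), (array([426.15234375, -44.3235321 ]), (44.503013610839844, 27.696685791015625), 69.77655792236328), np.float64(37.497674185793066))
case (np.float64(397.0), np.float64(388.0), (array([508.52770996,  72.57988739]), (9.359150886535645, 4.889493942260742), 69.70286560058594), np.float64(29.237399847550325))
case (np.float64(404.0), np.float64(455.0), (array([552.83013916,  60.72789383]), (58.853797912597656, 31.351871490478516), 69.6232681274414), np.float64(39.837357714019326))
need units dx 0.20 dy -0.07 dz -0.14 turn 0.05
t 5.6 tcp [450.8  53.4   4.9] psi 160.1 F [-0.29 -0.75 -0.83] T [-0.033 -0.051  0.005] gap 0.697
```

View pics/w3.png

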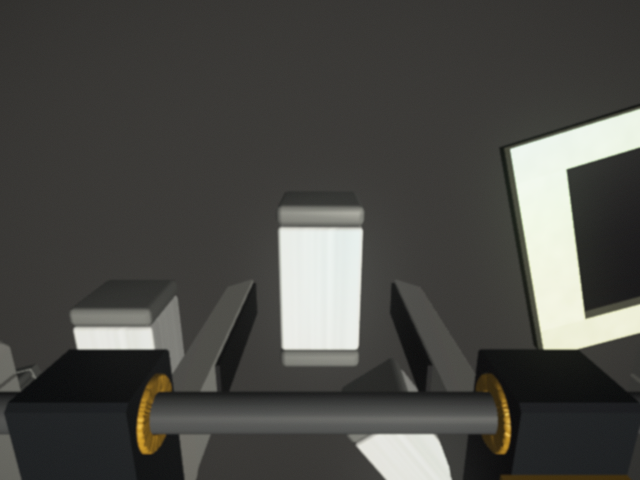

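The housing is centred between the fingers at (320,281). I'll make a small shift and close.

Call:
{"op": "play_rows", "data": {"series": [[0.7,0.2,-0.05,-0.15,0],[0.3,0,0,0,0],[0.2,0,0,0,0],[0.2,0,0,0,0],[0.2,0,0,0,0],[0.2,0,0,0,0],[0.2,0,0,0,0],[0.2,0,0,0,0],[0.2,0,0,0,0]]}}

```text
time_s: 6.5
tcp_pos: [448.1, 53.9, 14.0]
tool_rot: [[-0.94, 0.339, 0.038], [0.34, 0.941, -0.002], [-0.036, 0.011, -0.999]]
contact_force: [-0.3, -0.9, -0.7]
finger_gap: 0.198
```

Run:
```python
from h import *
c=snap('wrist','w4.png')
for r in cases(c)[:3]: print('case',r[1:])
s=manip.get_state(); print(s['tool_rot'],s['joints'])
c=snap('scene'); np.save('s4.npy',c,allow_pickle=True)
w=cv2.imread('pics/w4.png'); k=cv2.cvtColor(c['pixels'],cv2.COLOR_RGB2BGR)[100:340,130:450]
cv2.imwrite('pics/j4.png',np.hstack([cv2.resize(w,(400,300)),cv2.resize(k,(400,300))]))
```

```text
case (np.float64(322.0), np.float64(268.0), (array([442.80670166,  54.26808929]), (85.45670318603516, 39.054935455322266), -20.335166931152344), np.float64(39.45093694519057))
case (np.float64(129.0), np.float64(339.0), (array([440.37216187, -50.06158447]), (58.60185623168945, 44.22432327270508), -21.255294799804688), np.float64(38.358591889267906))
[[-0.93992496  0.33932607  0.03740177]
 [ 0.33948275  0.94060953 -0.00227344]
 [-0.0359519   0.01056039 -0.99929772]] [-4.17087583e+00  7.41338071e+00  1.15166288e+02  3.15700067e-02
  5.52730713e+01 -7.43405204e+01]
```

View pics/j4.png

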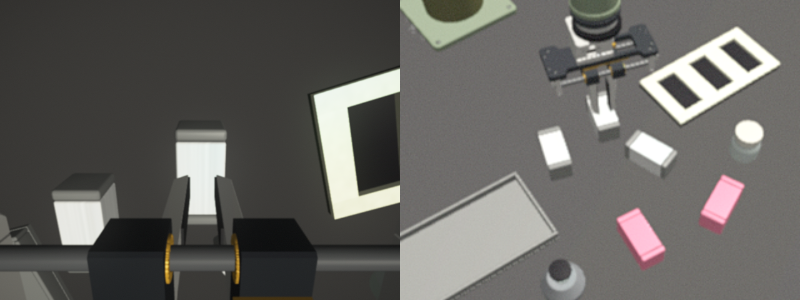

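Run:
```python
from h import *
np.set_printoptions(precision=1,suppress=True)
c=snap('wrist'); s=manip.get_state(); show(s)
print((c['position']-s['tcp_pos'])@s['tool_rot'])
P=depth_pts(c)
for u,v in [(290,290),(290,320),(290,340),(365,290),(362,320),(320,290),(320,220),(320,100)]: print(u,v,P[v,u],((P[v,u]-s['tcp_pos'])@s['tool_rot']))
```

```text
t 6.7 tcp [448.   53.9  14. ] psi 160.1 F [-0.4  0.2 -0.5] T [ 0.   0.1 -0. ] gap 0.198
[  79.1   -0.1 -209.4]
290 290 [432.5  43.1  58. ] [  9.3 -15.  -44.5]
290 320 [432.7  45.   85.9] [  8.8 -12.8 -72.4]
290 340 [432.7  46.1 100.6] [  8.7 -11.6 -87.1]
365 290 [444.   74.8  58.2] [  9.3  18.7 -44.4]
362 320 [442.2  70.9  86. ] [  8.7  14.8 -72.2]
320 290 [445.2  52.9  39.7] [  1.4  -1.7 -25.8]
320 220 [411.   65.3  40.4] [ 37.8  -1.5 -27.8]
320 100 [359.9  84.1  -0.1] [93.5 -1.6 10.7]
```

The depth image shows the finger tips ending about 44 mm short of the reported TCP: at reported z=14 the fingers are still above 55 mm. So they closed over the housing. I'll measure the tip exactly.

Run:
```python
from h import *
np.set_printoptions(precision=1,suppress=True)
c=snap('wrist'); s=manip.get_state(); P=depth_pts(c)
Q=(P-s['tcp_pos'])@s['tool_rot']
m=(c['range_z']>0)&(P[...,2]>44)&(abs(Q[...,0])<30)&(abs(Q[...,1])<60)
m=cv2.morphologyEx(m.astype(np.uint8),cv2.MORPH_OPEN,np.ones((3,3)))>0
for a,b in((-60,0),(0,60)):
    k=m&(Q[...,1]>a)&(Q[...,1]<b); q=Q[k]; 
    for zl,zh in((-95,-85),(-60,-50),(-50,-44),(-44,-38),(-38,-30)):
        j=q[(q[:,2]>zl)&(q[:,2]<zh)]
        if len(j)>3: print(a,(zl,zh),len(j),'x',np.percentile(j[:,0],[2,98]),'y',np.percentile(j[:,1],[2,98]))
    print('max z',np.percentile(q[:,2],[95,99,100]))
```

```text
-60 (-95, -85) 590 x [-5.7  9.3] y [-21.2  -9.4]
-60 (-60, -50) 334 x [-5.8  9.2] y [-20.9  -9.3]
-60 (-50, -44) 166 x [-6.6  9.1] y [-21.   -9.3]
-60 (-44, -38) 153 x [-0.4  9.2] y [-20.8  -9.3]
-60 (-38, -30) 119 x [-7.5  9.2] y [-18.7  -9.3]
max z [-64.4 -40.9 -30.6]
0 (-95, -85) 589 x [-5.6  9.4] y [ 9.3 21.1]
0 (-60, -50) 338 x [-5.5  9.2] y [ 9.4 21.1]
0 (-50, -44) 168 x [-7.4  9.2] y [ 9.4 21. ]
0 (-44, -38) 149 x [-1.4  9.1] y [ 9.4 21. ]
0 (-38, -30) 122 x [-7.6  9.1] y [ 9.4 17.9]
max z [-64.1 -41.  -30.3]
```

Call:
{"op": "play_rows", "data": {"series": [[0.2,0,0,-0.7,0],[0.2,0,0,-0.7,0],[0.2,0,0,-0.7,0],[0.2,0,0,0,0],[0.2,0,0,0,0]]}}

```text
time_s: 7.2
tcp_pos: [444.0, 54.1, 77.3]
tool_rot: [[-0.94, 0.34, 0.034], [0.34, 0.941, -0.002], [-0.032, 0.01, -0.999]]
contact_force: [-0.0, -0.1, -0.2]
finger_gap: 0.199
```

```bash
cat > tip.py <<'E'
from h import *
np.set_printoptions(precision=1,suppress=True)
c=snap('wrist'); s=manip.get_state(); P=depth_pts(c); show(s)
Q=(P-s['tcp_pos'])@s['tool_rot']
m=(c['range_z']>0)&(P[...,2]>46)&(abs(Q[...,0])<30)&(abs(Q[...,1])<70)
for a,b in((-70,0),(0,70)):
    q=Q[m&(Q[...,1]>a)&(Q[...,1]<b)]
    print('max z',np.percentile(q[:,2],[95,99,99.8,100]), 'near tip',q[q[:,2]>np.percentile(q[:,2],99)].mean(0))
for r in cases(c)[:3]: print('case',r[1:])
E
python3 tip.py
```

```text
t 7.2 tcp [444.2  54.1  77.3] psi 160.1 F [-0.6 -0.1 -0.1] T [-0.  0. -0.] gap 0.201
max z [-65.4 -41.2 -33.3 -29.4] near tip [  6.9 -13.  -36.3]
max z [-64.8 -41.  -33.3 -30.1] near tip [  7.   13.  -36.3]
case (np.float64(323.0), np.float64(244.0), (array([443.4,  54.2]), (84.95049285888672, 39.505828857421875), -20.00067901611328), np.float64(39.47685041654019))
case (np.float64(175.0), np.float64(307.0), (array([455.6, -56. ]), (87.00627899169922, 42.85449981689453), -20.162513732910156), np.float64(38.652025111468))
case (np.float64(390.0), np.float64(340.0), (array([520.9,  75.5]), (19.743684768676758, 6.181645393371582), 12.620097160339355), np.float64(35.046685836941926))
```

The real tips are 30–41 mm above the reported TCP; the housing measurement itself stayed consistent. I'll straddle the housing and go down gently while watching the force, to fix that offset by touch.

Call:
{"op": "play_rows", "data": {"series": [[0.7,0,0,0,0],[0.7,0,0,0,0],[0.7,0,0,0,0],[0.7,0,0,0,0],[0.7,0,0,0.5,0],[0.7,0,0,1,0],[0.7,0,0,0.8,0],[0.7,0,0,0.5,0],[0.7,0,0,0.2,0],[0.7,0,0,0,0]]}}

```text
time_s: 8.25
tcp_pos: [445.1, 54.0, -19.2]
tool_rot: [[-0.94, 0.34, 0.029], [0.34, 0.94, -0.002], [-0.028, 0.008, -1.0]]
contact_force: [-0.8, -0.3, 0.0]
finger_gap: 0.698
```

Run:
```python
from h import *
go(444,53.8,-22,-20.2)
```

```text
need units dx 0.03 dy -0.02 dz 0.09 turn 0.05
t 8.2 tcp [445.1  54.  -19.2] psi 160.1 F [-0.79 -0.31  0.04] T [ 0.002  0.008 -0.048] gap 0.698
```

Call:
{"op": "play_rows", "data": {"series": [[0.7,0,0,0.15,0],[0.7,0,0,0.15,0],[0.7,0,0,0,0]]}}

```text
time_s: 8.55
tcp_pos: [447.2, 53.9, -27.2]
tool_rot: [[-0.94, 0.34, 0.032], [0.34, 0.941, -0.002], [-0.031, 0.009, -0.999]]
contact_force: [-0.2, 0.7, -0.4]
finger_gap: 0.699
```

Call:
{"op": "play_rows", "data": {"series": [[0.7,0,0,0.1,0],[0.7,0,0,0.1,0],[0.7,0,0,0,0]]}}

```text
time_s: 8.85
tcp_pos: [449.0, 53.8, -28.8]
tool_rot: [[-0.94, 0.339, 0.033], [0.339, 0.941, -0.003], [-0.032, 0.009, -0.999]]
contact_force: [1.5, 0.9, -0.3]
finger_gap: 0.702
```

Call:
{"op": "play_rows", "data": {"series": [[0.7,0,0,0.08,0],[0.7,0,0,0.08,0],[0.7,0,0,0,0]]}}

```text
time_s: 9.15
tcp_pos: [450.4, 53.7, -29.0]
tool_rot: [[-0.94, 0.339, 0.033], [0.339, 0.941, -0.003], [-0.032, 0.008, -0.999]]
contact_force: [-0.2, 0.7, -0.2]
finger_gap: 0.698
```

Run:
```python
from h import *
s=manip.get_state(); show(s); print(s['joints'].round(1),s['joint_efforts'].round(1))
np.set_printoptions(precision=1,suppress=True)
c=snap('wrist'); w=cv2.cvtColor(c['pixels'],cv2.COLOR_RGB2BGR)
c2=snap('scene'); k=cv2.cvtColor(c2['pixels'],cv2.COLOR_RGB2BGR)[130:280,200:400]
cv2.imwrite('pics/j5.png',np.hstack([cv2.resize(w,(400,300)),cv2.resize(k,(400,300),interpolation=cv2.INTER_CUBIC)]))
```

```text
t 9.2 tcp [450.4  53.7 -29. ] psi 160.2 F [-0.23  0.72 -0.18] T [-0.009  0.037 -0.011] gap 0.698
[-4.100e+00  1.270e+01  1.157e+02 -1.000e-01  4.970e+01 -7.420e+01] [ -0.  -29.9 -20.4  -0.    0.1   0. ]
```

View pics/j5.png

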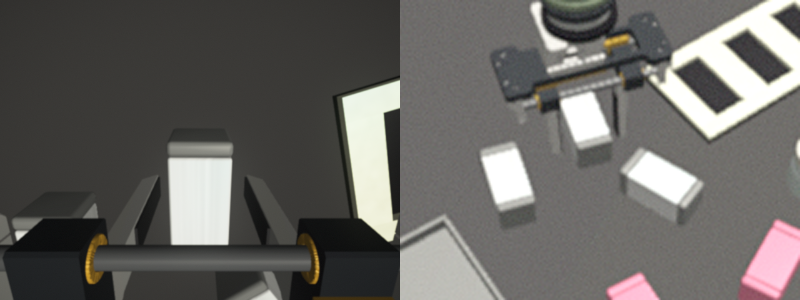

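Call:
{"op": "play_rows", "data": {"series": [[0.7,0.15,0,-0.25,0],[0.7,0,0,0,0],[0.7,0,0,0,0]]}}

```text
time_s: 9.55
tcp_pos: [446.0, 55.3, -22.1]
tool_rot: [[-0.94, 0.339, 0.035], [0.339, 0.941, -0.003], [-0.034, 0.009, -0.999]]
contact_force: [-1.1, 0.0, 0.5]
finger_gap: 0.701
```

Run:
```python
from h import *
s=manip.get_state(); go(444,53.8,-20,-20.2); print(s['joints'].round(1),s['joint_efforts'].round(1))
```

```text
need units dx 0.04 dy -0.07 dz -0.07 turn 0.06
t 9.6 tcp [446.   55.3 -22.1] psi 160.2 F [-1.11  0.05  0.52] T [-0.024  0.016  0.026] gap 0.701
[-3.900e+00  1.140e+01  1.162e+02 -1.000e-01  5.040e+01 -7.410e+01] [  0.  -28.8 -20.2   0.   -0.1   0. ]
```

Call:
{"op": "play_rows", "data": {"series": [[0.6,0.04,-0.05,0,0],[0.4,0,0,0,0],[0.3,0,0,0,0],[0.2,0,0,0,0],[0.2,0,0,0,0],[0.2,0,0,0,0],[0.2,0,0,0,0],[0.2,0,0,0,0]]}}

```text
time_s: 10.35
tcp_pos: [443.5, 54.2, -22.9]
tool_rot: [[-0.94, 0.339, 0.033], [0.339, 0.941, -0.003], [-0.032, 0.008, -0.999]]
contact_force: [-0.4, -0.4, 0.7]
finger_gap: 0.423
```

Run:
```python
from h import *
ft(5)
```

```text
tool F [ 0.52  0.25 -0.74] T [0.0776 0.0562 0.0345] sd [0.0374 0.0315 0.0268] n 5
t 10.6 tcp [443.5  54.2 -22.9] psi 160.1 F [-0.86  0.07  0.94] T [-0.064  0.133  0.002] gap 0.426
```

Gripped: the gap of 0.425 is 40 mm. Lifting.

Call:
{"op": "play_rows", "data": {"series": [[0.2,0,0,-0.4,0],[0.2,0,0,-0.6,0],[0.2,0,0,-0.8,0],[0.2,0,0,-0.8,0],[0.2,0,0,0,0],[0.2,0,0,0,0],[0.2,0,0,0,0]]}}

```text
time_s: 11.3
tcp_pos: [434.6, 54.9, 55.0]
tool_rot: [[-0.94, 0.339, 0.022], [0.339, 0.941, -0.002], [-0.021, 0.005, -1.0]]
contact_force: [-0.6, 0.0, -2.0]
finger_gap: 0.426
```

Run:
```python
from h import *
ft(8); go(505,-175,80,-4.4)
P=depth_pts(snap('wrist')); s=manip.get_state(); Q=(P-s['tcp_pos'])@s['tool_rot']
m=(abs(Q[...,1])<8)&(Q[...,0]>10)&(Q[...,0]<48)&(P[...,2]>30); q=Q[m]; print(np.polyfit(q[:,0],q[:,2],1),q[:,0].max(),P[m][:,2].mean(),len(q))
```

```text
tool F [0.08 0.23 3.78] T [0.0091 0.0279 0.0015] sd [0.0208 0.0326 0.0259] n 8
t 11.7 tcp [435.   54.9  55.3] psi 160.2 F [ 0.71  0.03 -3.06] T [ 0.016 -0.015 -0.014] gap 0.425
need units dx -4.81 dy -6.41 dz -0.75 turn -2.57
t 11.7 tcp [435.   54.9  55.3] psi 160.2 F [ 0.71  0.03 -3.06] T [ 0.016 -0.015 -0.014] gap 0.425
[   1.50576376 -141.19940194] 39.873781941411096 155.49236847894934 7005
```

Lifted: 3.8 N matches 0.37 kg. To tilt it, I'll lower its far end onto the tray's near rim, 22 mm high, so it pivots in the grip, and then read the wrist moment.

Run:
```python
from h import *
go(404,-222,50,-4.4)
c=np.load('top.npy',allow_pickle=True).item(); P=depth_pts(c)
np.set_printoptions(precision=1,suppress=True)
# tray rim line near the robot: highest depth points with x<470
m=(P[...,2]>13)&(P[...,2]<30)&(P[...,0]>410)&(P[...,0]<600)&(P[...,1]<-120)&(P[...,1]>-420)
q=P[m]; print(len(q)); print(rect(q[:,:2]))
```

```text
need units dx -2.15 dy -9.03 dz 0.18 turn -2.57
t 11.8 tcp [435.1  54.9  55.4] psi 160.2 F [-0.1   0.31 -3.63] T [ 0.035  0.015 -0.033] gap 0.422
773
(array([ 507.1, -269. ]), (261.3200988769531, 140.233154296875), 85.55900573730469)
```

Call:
{"op": "play_rows", "data": {"series": [[0.2,-0.2,-0.5,0,0],[0.2,-0.3,-1,0,-0.4],[0.2,-0.3,-1,0,-0.5],[0.2,-0.3,-1,0,-0.5],[0.2,-0.3,-1,0,-0.5],[0.2,-0.3,-1,0,-0.5],[0.2,-0.3,-1,0,-0.3],[0.2,0,-1,0,0],[0.2,0,-1,0,0],[0.2,0,0,0,0]]}}

```text
time_s: 12.75
tcp_pos: [448.4, -218.3, 56.5]
tool_rot: [[-0.999, 0.047, 0.026], [0.047, 0.999, -0.004], [-0.026, -0.003, -1.0]]
contact_force: [-0.2, 1.0, -3.4]
finger_gap: 0.421
```

Run:
```python
from h import *
go(404,-222,50,-4.4)
```

```text
need units dx 1.48 dy -0.19 dz 0.18 turn 0.28
t 12.8 tcp [ 448.4 -218.3   56.5] psi 177.3 F [-0.18  1.   -3.39] T [0.058 0.029 0.047] gap 0.421
```

Call:
{"op": "play_rows", "data": {"series": [[0.2,0.7,-0.1,0,0.28],[0.2,0.7,0,0,0],[0.2,0,0,0.7,0],[0.2,0,0,0.6,0],[0.2,0,0,0.3,0],[0.2,0,0,0,0]]}}

```text
time_s: 13.35
tcp_pos: [406.8, -218.2, 6.4]
tool_rot: [[-0.996, 0.08, 0.027], [0.08, 0.997, -0.003], [-0.027, -0.001, -1.0]]
contact_force: [-0.2, -0.5, -3.4]
finger_gap: 0.427
```

Run:
```python
from h import *
go(405,-222,-1,-4.4)
```

```text
need units dx 0.06 dy -0.13 dz 0.24 turn -0.03
t 13.3 tcp [ 406.8 -218.2    6.4] psi 175.4 F [-0.17 -0.52 -3.36] T [0.024 0.054 0.003] gap 0.427
```

Descending through contact in small steps.

Call:
{"op": "play_rows", "data": {"series": [[0.2,0.05,0,0.2,0],[0.2,0,0,0.1,0],[0.2,0,0,0.1,0],[0.2,0,0,0.1,0],[0.2,0,0,0,0]]}}

```text
time_s: 13.85
tcp_pos: [406.7, -219.2, -3.1]
tool_rot: [[-0.997, 0.076, 0.025], [0.076, 0.997, -0.005], [-0.026, -0.003, -1.0]]
contact_force: [0.3, 0.6, -4.1]
finger_gap: 0.424
```

Run:
```python
from h import *
show(); s=manip.get_state(); print(s['joint_efforts'].round(1))
c=snap('wrist','w6.png'); c2=snap('scene'); k=cv2.cvtColor(c2['pixels'],cv2.COLOR_RGB2BGR)[200:350,100:300]
w=cv2.imread('pics/w6.png')
cv2.imwrite('pics/j6.png',np.hstack([cv2.resize(w,(400,300)),cv2.resize(k,(400,300),interpolation=cv2.INTER_CUBIC)]))
```

```text
t 13.8 tcp [ 406.7 -219.2   -3.1] psi 175.6 F [ 0.28  0.61 -4.14] T [-0.051  0.026  0.004] gap 0.424
[ -0.  -31.2 -22.5  -0.    0.1  -0. ]
```

View pics/j6.png

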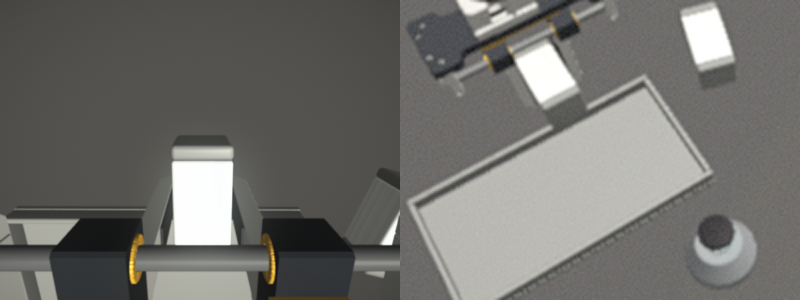

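The housing's end is over the rim, with no contact yet. Continuing down.

Call:
{"op": "play_rows", "data": {"series": [[0.2,0,0,0.2,0],[0.2,0,0,0.2,0],[0.2,0,0,0.2,0],[0.2,0,0,0,0]]}}

```text
time_s: 14.35
tcp_pos: [407.4, -219.9, -16.5]
tool_rot: [[-0.997, 0.074, 0.023], [0.074, 0.997, -0.005], [-0.023, -0.003, -1.0]]
contact_force: [-0.9, 0.1, -3.8]
finger_gap: 0.424
```

```bash
cat >> h.py <<'E'
def tilt(f=None):
    "pitch of the housing's top face in the tool frame, degrees; + = robot-side (tool +x) end higher"
    c=snap('wrist',f); P=depth_pts(c); s=manip.get_state(); Q=(P-s['tcp_pos'])@s['tool_rot']
    m=(abs(Q[...,1])<12)&(Q[...,0]>14)&(Q[...,0]<38)&(Q[...,2]>-90)&(Q[...,2]<-40); q=Q[m]
    k=np.polyfit(q[:,0],q[:,2],1); r=q[:,2]-np.polyval(k,q[:,0]); print('top face pitch %.1f deg, z at tcp %.1f, sd %.1f n %d'%(-np.degrees(np.arctan(k[0])),k[1],r.std(),len(q)))
E
python3 - <<'E'
from h import *
show(); tilt()
E
```

```text
t 14.3 tcp [ 407.4 -219.9  -16.5] psi 175.7 F [-0.86  0.06 -3.78] T [ 0.031 -0.048 -0.014] gap 0.424
top face pitch -17.2 deg, z at tcp -70.0, sd 0.8 n 3845
```

It's tilted 17°, robot end low. Lifting to read the moment.

Call:
{"op": "play_rows", "data": {"series": [[0.2,0,0,0,0],[0.2,0,0,-0.3,0],[0.2,0,0,-0.6,0],[0.2,0,0,-0.6,0],[0.2,0,0,-0.5,0],[0.2,0,0,0,0],[0.2,0,0,0,0],[0.2,0,0,0,0]]}}

```text
time_s: 15.2
tcp_pos: [405.8, -218.8, 44.0]
tool_rot: [[-0.997, 0.075, 0.023], [0.075, 0.997, -0.004], [-0.024, -0.002, -1.0]]
contact_force: [-0.1, 0.2, -4.3]
finger_gap: 0.422
```

Run:
```python
from h import *
tilt(); ft(12)
```

```text
top face pitch -17.5 deg, z at tcp -70.1, sd 0.8 n 3812
tool F [ 0.06 -0.11  3.45] T [-0.0037 -0.0056 -0.0155] sd [0.0198 0.0235 0.0145] n 12
t 15.8 tcp [ 406.  -219.    44.5] psi 175.7 F [ 0.59 -0.87 -2.85] T [-0.033  0.037 -0.004] gap 0.427
```

Call:
{"op": "play_rows", "data": {"series": [[0.2,-0.8,0,0,0],[0.2,-0.8,0,0,0],[0.2,-0.7,0,0,0],[0.2,0,0,0,0]]}}

```text
time_s: 16.25
tcp_pos: [476.3, -224.2, 45.9]
tool_rot: [[-0.997, 0.076, 0.023], [0.076, 0.997, -0.004], [-0.024, -0.002, -1.0]]
contact_force: [0.4, -1.5, -2.8]
finger_gap: 0.427
```

Run:
```python
from h import *
go(477,-219,-3,-4.4)
np.set_printoptions(precision=1,suppress=True)
P=depth_pts(snap('scene')); s=manip.get_state(); Q=(P-s['tcp_pos'])@s['tool_rot']
m=(abs(Q[...,1])<14)&(abs(Q[...,0])<46)&(Q[...,2]>-95)&(Q[...,2]<-30); q=Q[m]; print(len(q))
for a in range(-50,50,10):
    j=q[(q[:,0]>=a)&(q[:,0]<a+10)]
    if len(j)>5: print(a,len(j),np.percentile(j[:,2],[5,50,95]))
tilt('w7.png')
```

```text
need units dx 0.03 dy 0.18 dz 1.63 turn 0.01
t 16.2 tcp [ 476.3 -224.2   45.9] psi 175.6 F [ 0.41 -1.46 -2.84] T [-0.046 -0.149 -0.028] gap 0.427
623
-50 124 [-62.5 -52.8 -43.6]
-40 162 [-80.3 -72.5 -61.3]
-30 55 [-79.1 -76.7 -74.6]
-20 58 [-75.6 -73.6 -71.9]
-10 55 [-72.4 -70.8 -69.1]
0 54 [-69.8 -68.  -66. ]
10 51 [-66.8 -64.6 -62.9]
20 49 [-64.  -62.1 -59.6]
30 15 [-61.6 -60.1 -58.1]
top face pitch -17.6 deg, z at tcp -69.9, sd 0.7 n 3822
```

The scene view confirms the 17° tilt, robot end low. Now I'll tilt it the other way by pressing the robot-side end on the same rim from inside the tray.

Call:
{"op": "play_rows", "data": {"series": [[0.2,0,0.1,0.5,0],[0.2,0,0,0.5,0],[0.2,0,0,0.4,0],[0.2,0,0,0.2,0],[0.2,0,0,0.2,0],[0.2,0,0,0,0],[0.2,0,0,0,0]]}}

```text
time_s: 17.05
tcp_pos: [476.9, -221.4, -3.7]
tool_rot: [[-0.996, 0.081, 0.03], [0.081, 0.997, -0.004], [-0.03, -0.001, -1.0]]
contact_force: [0.1, -0.6, -3.6]
finger_gap: 0.421
```

Run:
```python
from h import *
show(); tilt()
```

```text
t 17.1 tcp [ 476.9 -221.4   -3.7] psi 175.4 F [ 0.1  -0.57 -3.63] T [ 0.049  0.02  -0.013] gap 0.421
top face pitch -7.9 deg, z at tcp -72.4, sd 0.7 n 3898
```

Call:
{"op": "play_rows", "data": {"series": [[0.2,0,0,0.2,0],[0.2,0,0,0.2,0],[0.2,0,0,0.1,0],[0.2,0,0,0,0],[0.2,0,0,0,0]]}}

```text
time_s: 17.6
tcp_pos: [482.5, -222.2, -13.1]
tool_rot: [[-0.996, 0.084, 0.04], [0.084, 0.996, -0.004], [-0.04, -0.001, -0.999]]
contact_force: [0.5, 0.4, -1.3]
finger_gap: 0.423
```

Run:
```python
from h import *
show(); tilt()
```

```text
t 17.6 tcp [ 482.5 -222.2  -13.1] psi 175.2 F [ 0.54  0.41 -1.27] T [ 0.033 -0.086  0.021] gap 0.423
top face pitch 3.2 deg, z at tcp -74.1, sd 0.7 n 3959
```

Call:
{"op": "play_rows", "data": {"series": [[0.2,0,0,-0.15,0],[0.2,0.3,0,0,0],[0.2,0.05,0,0.2,0],[0.2,0.05,0,0.3,0],[0.2,0.05,0,0.2,0],[0.2,0.05,0,0.2,0],[0.2,0,0,0,0],[0.2,0,0,0,0]]}}

```text
time_s: 18.45
tcp_pos: [477.3, -222.4, -22.7]
tool_rot: [[-0.994, 0.088, 0.057], [0.088, 0.996, -0.006], [-0.058, -0.001, -0.998]]
contact_force: [-0.2, 0.2, -3.5]
finger_gap: 0.424
```

Run:
```python
from h import *
show(); tilt()
```

```text
t 18.4 tcp [ 477.3 -222.4  -22.7] psi 175.0 F [-0.22  0.2  -3.5 ] T [ 0.     0.128 -0.015] gap 0.424
top face pitch 15.7 deg, z at tcp -81.7, sd 0.6 n 2408
```

Call:
{"op": "play_rows", "data": {"series": [[0.2,0,0,0,0],[0.2,0,0,-0.5,0],[0.2,0,0,-0.8,0],[0.2,0,0,-0.8,0],[0.2,0,0,0,0],[0.2,0,0,0,0],[0.2,0,0,0,0]]}}

```text
time_s: 19.2
tcp_pos: [464.9, -217.5, 31.4]
tool_rot: [[-0.995, 0.089, 0.041], [0.09, 0.996, 0.005], [-0.04, 0.009, -0.999]]
contact_force: [-0.2, 0.0, -4.3]
finger_gap: 0.427
```

Run:
```python
from h import *
tilt(); ft(14); print(manip.get_state()['tool_rot'].round(3))
```

```text
top face pitch 14.3 deg, z at tcp -82.4, sd 0.6 n 2371
tool F [ 0.48 -0.1   3.77] T [-0.0052  0.0491 -0.0148] sd [0.0285 0.0292 0.0267] n 14
t 19.9 tcp [ 465.8 -218.    32.9] psi 174.9 F [-0.63  0.52 -3.53] T [ 0.006  0.062 -0.01 ] gap 0.423
[[-0.995  0.089  0.042]
 [ 0.089  0.996  0.004]
 [-0.042  0.008 -0.999]]
```

The moment changed by 0.055 Nm between tilts; I'd expect 0 for sound and 0.094 for loose, so it isn't decisive. I'll check where the housing's centre sits relative to the grip.

```bash
cat >> h.py <<'E'
def centre():
    "tool x of the housing's centre, from its robot-side top edge in the wrist view"
    c=snap('wrist'); P=depth_pts(c); s=manip.get_state(); Q=(P-s['tcp_pos'])@s['tool_rot']
    m=(abs(Q[...,1])<10)&(Q[...,0]>14)&(Q[...,0]<38)&(Q[...,2]>-110)&(Q[...,2]<-40); q=Q[m]
    k=np.polyfit(q[:,0],q[:,2],1); th=np.arctan(k[0])
    m=(abs(Q[...,1])<10)&(Q[...,0]>14)&(Q[...,0]<70)&(abs(Q[...,2]-k[0]*Q[...,0]-k[1])<2.0)
    e=np.percentile(Q[m][:,0],99.5); ez=k[0]*e+k[1]
    cx=e-42*np.cos(th)-20*np.sin(th); cz=ez-42*np.sin(th)+20*np.cos(th)
    R=s['tool_rot']; print('pitch %.1f edge x %.1f centre tool x %.1f z %.1f world %s; CoM moment sound Ty=%.3f'%(-np.degrees(th),e,cx,cz,(s['tcp_pos']+R@[cx,0,cz]).round(1),-3.63e-3*cx))
E
python3 - <<'E'
from h import *
centre()
w=cv2.imread('pics/w7.png'); c=snap('wrist','w8.png')
# robot-side top edge in the earlier tilt: pixel column 322 brightness profile
print(cv2.cvtColor(w,cv2.COLOR_BGR2GRAY)[190:300:3,322])
E
```

```text
pitch 18.3 edge x 38.4 centre tool x 4.8 z -60.8 world [ 458.3 -217.8   93.4]; CoM moment sound Ty=-0.018
[ 66  65  67  67  52  97 155 128  85 112 139 153 160 164 148 131 113 217
 242 243 243 243 243 243 243 243 243 244 243 244 243 244 243 243 244 244
 244]
```

Run:
```python
from h import *
c=snap('wrist'); s=manip.get_state(); Rt=s['tool_rot'].T@c['rotation']; p=(c['position']-s['tcp_pos'])@s['tool_rot']
th=np.radians(17.6)
for v in(202,207,212):
    d=Rt@np.array([0,(v-c['cy'])/c['fy'],1]); t=(-69.9+np.tan(th)*p[0]-p[2])/(d[2]-np.tan(th)*d[0]); q=p+t*d
    print(v,q, 'centre x',q[0]-42*np.cos(th)-20*np.sin(th))
ft(14)
```

```text
202 [ 51.01345618  -0.23020719 -53.71757848] centre x 4.932050319593296
207 [ 49.10986469  -0.23211401 -54.32143327] centre x 3.0284588310818084
212 [ 47.20768409  -0.23401942 -54.9248405 ] centre x 1.126278231991373
tool F [ 0.08 -0.08  3.5 ] T [-0.0042  0.0764 -0.0031] sd [0.0318 0.0283 0.0241] n 14
t 20.8 tcp [ 465.7 -218.    32.8] psi 174.9 F [ 0.12  0.16 -3.12] T [-0.008  0.068 -0.022] gap 0.429
```

Correcting for the grip offset (about 3 to 5 mm) and the roughly +0.026 Nm sensor bias, the moment follows the low end: about −0.02 against +0.055 Nm. So this one is loose and goes in the tray slot at local y=+75.

Run:
```python
from h import *
go(514,-195,-18,-4.4)
```

```text
need units dx -1.46 dy 0.89 dz 1.76 turn -0.12
t 20.8 tcp [ 465.7 -218.    32.8] psi 174.9 F [ 0.12  0.16 -3.12] T [-0.008  0.068 -0.022] gap 0.429
```

Call:
{"op": "play_rows", "data": {"series": [[0.2,-0.5,0.4,0,0],[0.2,-0.6,0.3,0,0],[0.2,-0.4,0,0.3,0],[0.2,0,0,0.5,0],[0.2,0,0,0.5,0],[0.2,0,0,0.3,0],[0.2,0,0,0,0]]}}

```text
time_s: 21.5
tcp_pos: [517.4, -200.9, -13.9]
tool_rot: [[-0.995, 0.09, 0.044], [0.09, 0.996, 0.003], [-0.044, 0.007, -0.999]]
contact_force: [0.1, 0.5, -3.1]
finger_gap: 0.421
```

Run:
```python
from h import *
go(514,-195,-18,-4.4); tilt()
```

```text
need units dx 0.14 dy 0.18 dz 0.13 turn -0.13
t 21.5 tcp [ 517.4 -200.9  -13.9] psi 174.8 F [ 0.06  0.5  -3.13] T [-0.016  0.092 -0.025] gap 0.421
top face pitch 16.7 deg, z at tcp -80.1, sd 0.6 n 2730
```

Call:
{"op": "play_rows", "data": {"series": [[0.2,0,0.15,0.2,0],[0.4,0,0,0,0],[0.45,0,0,0,0],[0.5,0,0,0,0],[0.55,0,0,0,0],[0.58,0,0,0,0],[0.58,0,0,0,0],[0.58,0,0,-0.5,0],[0.58,0,0,-1,0],[0.58,0,0,-1,0],[0.7,0,0,-1,0],[0.7,0,0,0,0]]}}

```text
time_s: 22.75
tcp_pos: [517.6, -199.4, 98.3]
tool_rot: [[-0.994, 0.09, 0.056], [0.09, 0.996, -0.004], [-0.056, 0.001, -0.998]]
contact_force: [0.3, 0.5, 1.2]
finger_gap: 0.69
```

Run:
```python
from h import *
c=snap('wrist','w9.png'); ft(8); print(manip.get_state()['tool_rot'].round(3))
for r in cases(c,45): print('case45',r[1:])
for r in cases(snap('top')): print('case top',r[1:])
go(459,-58,60,-20)
```

```text
tool F [ 0.21 -0.42  0.12] T [0.0002 0.023  0.0056] sd [0.0263 0.0313 0.0208] n 8
t 23.2 tcp [ 513.  -196.6   90.8] psi 174.8 F [-0.81 -0.68  0.32] T [0.007 0.005 0.026] gap 0.703
[[-0.995  0.09   0.045]
 [ 0.091  0.996  0.003]
 [-0.044  0.007 -0.999]]
case45 (np.float64(529.0), np.float64(129.0), (array([456.50494385, -64.56350708]), (81.55101013183594, 41.7924919128418), -20.15935516357422), np.float64(39.39192878422353))
case45 (np.float64(326.0), np.float64(221.0), (array([ 504.77667236, -196.63697815]), (83.65079498291016, 39.212745666503906), -5.322296142578125), np.float64(44.55860113524647))
case45 (np.float64(357.0), np.float64(381.0), (array([ 632.9006958 , -183.52404785]), (43.76186752319336, 22.707002639770508), 84.70504760742188), np.float64(34.634093026491925))
case45 (np.float64(217.0), np.float64(453.0), (array([ 698.52429199, -307.06408691]), (40.395389556884766, 18.286394119262695), -18.3416748046875), np.float64(42.21025472568451))
case top (np.float64(383.0), np.float64(211.0), (array([ 647.45684814, -175.6282959 ]), (51.07829284667969, 30.53600311279297), 35.05880355834961), np.float64(32.361116467767765))
case top (np.float64(283.0), np.float64(246.0), (array([561.90924072,  66.17813873]), (84.1811294555664, 38.83717727661133), 15.986988067626953), np.float64(39.60656238356478))
case top (np.float64(336.0), np.float64(290.0), (array([458.1703186, -60.1192627]), (83.53485870361328, 39.39860534667969), -19.48944854736328), np.float64(39.6704723320719))
case top (np.float64(8.0), np.float64(379.0), (array([254.84805298, 685.69335938]), (87.5194091796875, 40.175174713134766), 4.342586040496826), np.float64(30.056976806648446))
need units dx 2.26 dy 4.44 dz 0.96 turn 2.47
t 23.2 tcp [ 513.2 -196.7   91. ] psi 174.8 F [-0.   -0.45  0.23] T [ 0.08   0.018 -0.004] gap 0.700
```

View pics/w9.png

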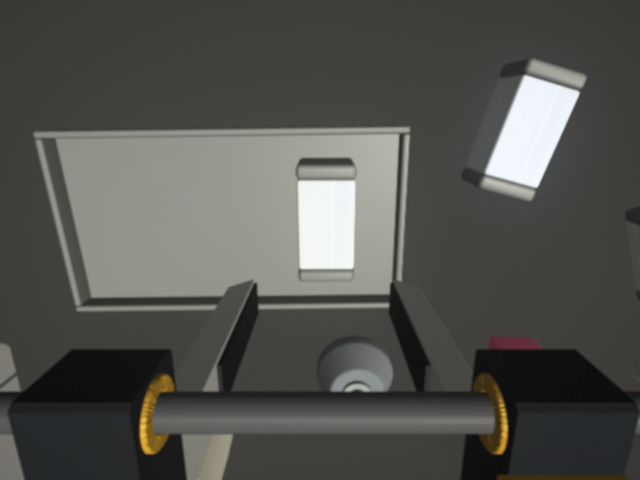

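Housing 1 lies flat in the tray at (326,221), top z 44.6 mm, and the empty-hand baseline Ty is +0.023 Nm. The next housing is at top-view (336,290), here at (529,129).

Call:
{"op": "play_rows", "data": {"series": [[0.7,0.4,0.8,0,0.3],[0.7,0.5,0.9,0,0.5],[0.7,0.5,0.9,0,0.5],[0.7,0.5,0.9,0,0.5],[0.7,0.4,0.6,0.4,0.4],[0.7,0,0,0.4,0.2],[0.7,0,0,0,0]]}}

```text
time_s: 23.95
tcp_pos: [466.3, -60.1, 62.1]
tool_rot: [[-0.937, 0.346, 0.043], [0.347, 0.938, 0.003], [-0.039, 0.017, -0.999]]
contact_force: [0.7, -0.2, -0.0]
finger_gap: 0.697
```

Run:
```python
from h import *
c=snap('wrist')
for r in cases(c)[:3]: print('case',r[1:])
go(459.5,-59,-14,-20)
```

```text
case (np.float64(318.0), np.float64(241.0), (array([456.14141846, -59.32064056]), (84.66741943359375, 39.0824089050293), -20.094772338867188), np.float64(39.508382129470036))
case (np.float64(545.0), np.float64(308.0), (array([557.49645996,  64.75559235]), (92.1156997680664, 40.67866134643555), 16.458534240722656), np.float64(38.89550606454825))
case (np.float64(145.0), np.float64(335.0), (array([ 473.77593994, -184.91116333]), (53.83675003051758, 41.7293815612793), 44.89215087890625), np.float64(39.973733501250486))
need units dx 0.35 dy -0.08 dz 2.54 turn -0.05
t 24.0 tcp [466.8 -60.4  62.7] psi 159.7 F [ 0.13 -0.06 -0.27] T [-0.02   0.012 -0.04 ] gap 0.703
```

Call:
{"op": "play_rows", "data": {"series": [[0.7,0.3,0,0.4,0],[0.7,0.05,0,0.9,0],[0.7,0.05,0,0.6,0],[0.7,0,0,0.3,0],[0.7,0,0,0.1,0],[0.7,0,0,0,0]]}}

```text
time_s: 24.6
tcp_pos: [465.7, -63.5, -5.4]
tool_rot: [[-0.935, 0.35, 0.053], [0.35, 0.937, -0.002], [-0.05, 0.016, -0.999]]
contact_force: [-0.2, 0.6, -0.2]
finger_gap: 0.698
```

Run:
```python
from h import *
go(458.5,-59.5,-14,-20)
```

```text
need units dx 0.29 dy 0.04 dz 0.27 turn -0.09
t 24.6 tcp [465.7 -63.5  -5.4] psi 159.5 F [-0.22  0.6  -0.23] T [-0.052  0.012 -0.044] gap 0.698
```

Call:
{"op": "play_rows", "data": {"series": [[0.65,0.28,0.03,0.27,0],[0.6,0,0,0,0],[0.4,0,0,0,0],[0.2,0,0,0,0],[0.2,0,0,0,0],[0.2,0,0,0,0],[0.2,0,0,0,0],[0.2,0,0,-0.4,0],[0.2,0,0,-0.8,0],[0.2,0,0,-0.8,0],[0.2,0,0,0,0],[0.2,0,0,0,0]]}}

```text
time_s: 25.8
tcp_pos: [452.7, -58.8, 48.4]
tool_rot: [[-0.936, 0.349, 0.049], [0.35, 0.937, -0.001], [-0.047, 0.016, -0.999]]
contact_force: [-0.8, -0.7, -4.6]
finger_gap: 0.422
```

Run:
```python
from h import *
tilt(); centre(); go(408,-222,50,-4.4)
```

```text
top face pitch 3.1 deg, z at tcp -51.9, sd 0.7 n 3061
pitch 3.3 edge x 41.9 centre tool x 1.1 z -32.3 world [450.1 -58.4  80.3]; CoM moment sound Ty=-0.004
need units dx -0.51 dy -5.62 dz -0.13 turn -2.68
t 25.9 tcp [452.8 -58.8  48. ] psi 159.5 F [-1.36  0.6  -3.44] T [-0.003  0.033 -0.018] gap 0.423
```

Call:
{"op": "play_rows", "data": {"series": [[0.2,0.05,-0.6,0,-0.3],[0.2,0.05,-0.9,0,-0.6],[0.2,0.05,-0.9,0,-0.6],[0.2,0.05,-0.9,0,-0.6],[0.2,0.05,-0.9,0,-0.6],[0.2,0.05,-0.9,0,0],[0.2,0,-0.6,0.2,0],[0.2,0,0,0.3,0],[0.2,0,0,0.3,0],[0.2,0,0,0,0]]}}

```text
time_s: 26.9
tcp_pos: [402.7, -224.0, 9.1]
tool_rot: [[-0.998, 0.061, 0.033], [0.061, 0.998, 0.01], [-0.032, 0.012, -0.999]]
contact_force: [-0.3, -1.5, -0.7]
finger_gap: 0.421
```

Run:
```python
from h import *
go(409,-222,5,-4.4); centre()
```

```text
need units dx -0.20 dy 0.08 dz 0.14 turn 0.15
t 26.9 tcp [ 402.7 -224.     9.1] psi 176.5 F [-0.33 -1.49 -0.68] T [-0.286  0.017 -0.052] gap 0.421
pitch 0.9 edge x 42.6 centre tool x 0.9 z -31.7 world [ 400.7 -223.8   41.1]; CoM moment sound Ty=-0.003
```

Call:
{"op": "play_rows", "data": {"series": [[0.2,0,0,-0.35,0],[0.2,-0.25,0,0,0.15],[0.2,0,0,0.2,0],[0.2,0,0,0.3,0],[0.2,0,0,0.2,0],[0.2,0,0,0.2,0],[0.2,0,0,0,0],[0.2,0,0,0,0]]}}

```text
time_s: 27.75
tcp_pos: [410.5, -221.4, -3.3]
tool_rot: [[-0.997, 0.07, 0.027], [0.07, 0.997, 0.011], [-0.026, 0.013, -1.0]]
contact_force: [-1.6, -0.6, -0.5]
finger_gap: 0.427
```

Run:
```python
from h import *
show(); centre()
```

```text
t 27.8 tcp [ 410.5 -221.4   -3.3] psi 176.0 F [-1.57 -0.59 -0.51] T [-0.05   0.142 -0.045] gap 0.427
pitch -16.4 edge x 49.2 centre tool x 3.3 z -35.4 world [ 406.3 -221.6   31.9]; CoM moment sound Ty=-0.012
```

Call:
{"op": "play_rows", "data": {"series": [[0.2,0,0,0,0],[0.2,0,0,-0.5,0],[0.2,0,0,-0.6,0],[0.2,0,0,-0.6,0],[0.2,-0.3,0,0,0],[0.2,-0.6,0,0,0],[0.2,-0.6,0,0,0],[0.2,-0.6,0,0,0],[0.2,0,0,0,0],[0.2,0,0,0,0]]}}

```text
time_s: 28.8
tcp_pos: [471.8, -221.2, 39.7]
tool_rot: [[-0.997, 0.071, 0.02], [0.072, 0.997, 0.021], [-0.019, 0.022, -1.0]]
contact_force: [0.1, 0.6, -4.0]
finger_gap: 0.422
```

Run:
```python
from h import *
centre(); ft(14); go(477,-222,0,-4.4)
```

```text
pitch -16.1 edge x 49.2 centre tool x 3.3 z -35.2 world [ 467.9 -221.7   74.8]; CoM moment sound Ty=-0.012
tool F [-0.01 -0.23  4.12] T [-0.0062 -0.0287  0.0064] sd [0.0293 0.0288 0.0221] n 14
t 29.6 tcp [ 472.8 -222.2   41.5] psi 175.8 F [ 0.96 -0.64 -3.86] T [ 0.011 -0.031 -0.026] gap 0.424
need units dx -0.11 dy -0.01 dz 1.38 turn 0.04
t 29.6 tcp [ 472.8 -222.2   41.5] psi 175.8 F [ 0.96 -0.64 -3.86] T [ 0.011 -0.031 -0.026] gap 0.424
```

Ty is −0.029; sound would be about +0.012 and loose about −0.035, so this looks loose. I'll tilt it the other way to confirm, at y=−275, clear of the housing already in the tray.

Call:
{"op": "play_rows", "data": {"series": [[0.2,0,-0.6,0,0],[0.2,0,-0.8,0,0],[0.2,0,-0.4,0,0],[0.2,0,0,0.4,0],[0.2,0,0,0.4,0],[0.2,0,0,0.3,0],[0.2,0.05,0,0.2,0],[0.2,0.05,0,0.2,0],[0.2,0,0,0,0],[0.2,0,0,0,0]]}}

```text
time_s: 30.55
tcp_pos: [480.3, -281.2, 0.6]
tool_rot: [[-0.996, 0.072, 0.047], [0.072, 0.997, 0.01], [-0.046, 0.013, -0.999]]
contact_force: [0.9, -1.2, 0.2]
finger_gap: 0.425
```

Run:
```python
from h import *
show(); centre()
```

```text
t 30.6 tcp [ 480.3 -281.2    0.6] psi 175.9 F [ 0.86 -1.25  0.2 ] T [-0.252  0.214  0.047] gap 0.425
pitch 3.4 edge x 45.7 centre tool x 5.0 z -40.6 world [ 473.4 -281.3   41. ]; CoM moment sound Ty=-0.018
```

Call:
{"op": "play_rows", "data": {"series": [[0.2,0.15,0,0.15,0],[0.2,0.1,0,0.2,0],[0.2,0.1,0,0.2,0],[0.2,0.1,0,0.2,0],[0.2,0.05,0,0.1,0],[0.2,0,0,0,0]]}}

```text
time_s: 31.2
tcp_pos: [485.1, -282.0, -9.4]
tool_rot: [[-0.994, 0.075, 0.081], [0.076, 0.997, 0.003], [-0.08, 0.01, -0.997]]
contact_force: [-0.3, 0.3, -4.2]
finger_gap: 0.429
```

Run:
```python
from h import *
show(); centre()
```

```text
t 31.2 tcp [ 485.1 -282.    -9.4] psi 175.6 F [-0.3   0.25 -4.18] T [0.003 0.103 0.019] gap 0.429
pitch 17.8 edge x 39.1 centre tool x 5.2 z -44.5 world [ 476.2 -281.7   34.2]; CoM moment sound Ty=-0.019
```

Call:
{"op": "play_rows", "data": {"series": [[0.2,0,0,0,0],[0.2,0,0,-0.4,0],[0.2,0,0,-0.7,0],[0.2,0,0,0,0],[0.2,0,0,0,0],[0.2,0,0,0,0]]}}

```text
time_s: 31.85
tcp_pos: [476.7, -278.0, 18.8]
tool_rot: [[-0.995, 0.076, 0.07], [0.077, 0.997, 0.012], [-0.069, 0.017, -0.997]]
contact_force: [-0.1, -0.4, -3.5]
finger_gap: 0.424
```

Run:
```python
from h import *
centre(); ft(12); s=manip.get_state(); print(s['tool_rot'].round(3),s['joints'].round(1)); go(512,-272,-5,-4.4)
```

```text
pitch 17.6 edge x 38.8 centre tool x 4.8 z -44.6 world [ 468.4 -277.8   62.5]; CoM moment sound Ty=-0.017
tool F [ 0.46 -0.07  3.96] T [0.0151 0.1086 0.0047] sd [0.0345 0.0168 0.03  ] n 12
t 32.5 tcp [ 477.3 -278.4   19.6] psi 175.6 F [ 0.31 -0.28 -3.66] T [-0.001  0.113 -0.015] gap 0.426
[[-0.995  0.075  0.071]
 [ 0.076  0.997  0.011]
 [-0.07   0.017 -0.997]] [ -41.4   17.3  102.     3.7   58.1 -128.9]
need units dx -1.08 dy 0.29 dz 0.90 turn 0.00
t 32.5 tcp [ 477.3 -278.4   19.6] psi 175.6 F [ 0.31 -0.28 -3.66] T [-0.001  0.113 -0.015] gap 0.426
```

The moment is +0.109 Nm this way, a swing of 0.137. Housing 2 is clearly loose, so it goes in the middle tray slot.

Call:
{"op": "play_rows", "data": {"series": [[0.2,-0.5,0.15,0,0],[0.2,-0.5,0.1,0,0],[0.2,-0.2,0,0.3,0],[0.2,0,0,0.3,0],[0.2,0,0,0.2,0],[0.2,0,0,0.2,0],[0.2,0,0,0.1,0],[0.2,0,0,0,0]]}}

```text
time_s: 33.3
tcp_pos: [520.7, -273.3, -11.0]
tool_rot: [[-0.995, 0.074, 0.071], [0.075, 0.997, 0.01], [-0.07, 0.016, -0.997]]
contact_force: [0.4, 0.0, -2.8]
finger_gap: 0.421
```

Run:
```python
from h import *
centre(); go(514,-272,-15,-4.4); print(manip.get_state()['tool_rot'].round(3)[:,2])
```

```text
pitch 16.5 edge x 40.1 centre tool x 5.5 z -44.4 world [ 512.1 -273.4   32.8]; CoM moment sound Ty=-0.020
need units dx 0.23 dy 0.03 dz 0.11 turn 0.02
t 33.4 tcp [ 520.7 -273.4  -11.1] psi 175.7 F [-0.16  1.28 -1.59] T [0.114 0.03  0.031] gap 0.425
[ 0.071  0.01  -0.997]
```

Call:
{"op": "play_rows", "data": {"series": [[0.2,0.15,0,0.15,0],[0.2,0.05,0,0.15,0],[0.35,0,0,0,0],[0.45,0,0,0,0],[0.5,0,0,0,0],[0.55,0,0,0,0],[0.58,0,0,0,0],[0.58,0,0,-0.5,0],[0.58,0,0,-1,0],[0.58,0,0,-1,0],[0.7,0,0,-0.6,0],[0.7,0,0,0,0]]}}

```text
time_s: 34.55
tcp_pos: [510.9, -275.8, 83.3]
tool_rot: [[-0.994, 0.075, 0.079], [0.076, 0.997, 0.007], [-0.079, 0.013, -0.997]]
contact_force: [-1.2, 0.5, -0.0]
finger_gap: 0.688
```

Run:
```python
from h import *
c=snap('wrist')
for r in cases(c,45)[:3]: print('case45',r[1:])
for r in cases(snap('top'))[:6]: print('case top',r[1:])
ft(6); s=manip.get_state(); print(s['tool_rot'].round(3),s['joints'].round(1))
go(562,67,60,16)
```

```text
case45 (np.float64(442.0), np.float64(226.0), (array([ 504.62228394, -198.90498352]), (84.69225311279297, 42.1601448059082), -5.0469970703125), np.float64(44.12682969513281))
case45 (np.float64(326.0), np.float64(238.0), (array([ 506.48513794, -273.03213501]), (85.26254272460938, 39.11930465698242), -4.194587707519531), np.float64(44.51367399720151))
case45 (np.float64(274.0), np.float64(452.0), (array([ 686.64880371, -329.12960815]), (59.079185485839844, 40.19091033935547), 77.88014221191406), np.float64(42.294794397177405))
case top (np.float64(384.0), np.float64(213.0), (array([ 642.40393066, -177.81010437]), (49.40009307861328, 29.544692993164062), 57.22895050048828), np.float64(32.364756528843266))
case top (np.float64(283.0), np.float64(246.0), (array([561.92999268,  66.10569   ]), (84.1811294555664, 38.9879035949707), 15.986988067626953), np.float64(39.582386498964425))
case top (np.float64(392.0), np.float64(269.0), (array([ 506.47998047, -196.66630554]), (83.15670776367188, 42.116458892822266), -4.429435729980469), np.float64(43.55559600937329))
case top (np.float64(8.0), np.float64(379.0), (array([254.34020996, 685.65936279]), (86.5014419555664, 40.16643524169922), 4.34278678894043), np.float64(30.017078322523638))
tool F [ 0.01 -0.35  0.14] T [-0.0116  0.0279  0.015 ] sd [0.0247 0.0278 0.0273] n 6
t 35.0 tcp [ 507.8 -273.2   77.5] psi 175.6 F [0.28 0.29 0.6 ] T [-0.013  0.029 -0.043] gap 0.701
[[-0.995  0.075  0.071]
 [ 0.076  0.997  0.013]
 [-0.07   0.019 -0.997]] [ -38.9   15.3   96.5    3.5   65.5 -126. ]
need units dx -0.89 dy 11.43 dz 0.86 turn -3.40
t 35.0 tcp [ 507.8 -273.2   77.5] psi 175.6 F [0.28 0.29 0.6 ] T [-0.013  0.029 -0.043] gap 0.701
```

Housing 2 is flat in the tray at (506,−273). Now the third housing at (562,66), yaw 16°.

Call:
{"op": "play_rows", "data": {"series": [[0.7,-0.1,0.6,0,0],[0.7,-0.2,1,0,-0.3],[0.7,-0.2,1,0,-0.4],[0.7,-0.2,1,0,-0.4],[0.7,-0.2,1,0,-0.4],[0.7,-0.3,1,0,-0.4],[0.7,-0.3,1,0,-0.4],[0.7,-0.3,1,0,-0.4],[0.7,-0.3,1,0,-0.4],[0.7,-0.3,1,0.2,-0.3],[0.7,-0.3,1,0.3,0],[0.7,0,0,0,0]]}}

```text
time_s: 36.15
tcp_pos: [555.6, 63.0, 61.8]
tool_rot: [[-0.956, -0.286, 0.059], [-0.286, 0.958, 0.018], [-0.062, 0.0, -0.998]]
contact_force: [-0.4, 0.2, -0.0]
finger_gap: 0.698
```

Run:
```python
from h import *
c=snap('wrist')
for r in cases(c)[:3]: print('case',r[1:])
s=manip.get_state(); print(s['tool_rot'].round(3)); L=s['tool_rot'][:,2]
go(562+49*L[0],66.5+49*L[1],20,16)
```

```text
case (np.float64(327.0), np.float64(263.0), (array([559.87524414,  66.56967926]), (86.07368469238281, 39.114776611328125), 16.250141143798828), np.float64(39.48265887566694))
[[-0.956 -0.286  0.06 ]
 [-0.285  0.958  0.017]
 [-0.062 -0.001 -0.998]]
need units dx -0.25 dy 0.11 dz 1.43 turn 0.10
t 36.2 tcp [556.1  61.4  62.3] psi -163.4 F [ 0.37 -0.49 -0.16] T [0.009 0.02  0.04 ] gap 0.697
```

Call:
{"op": "play_rows", "data": {"series": [[0.7,-0.15,0.1,0.4,0.1],[0.7,0,0,0.9,0],[0.7,0,0,0.6,0],[0.7,0,0,0.3,0],[0.7,0,0,0.1,0],[0.7,0,0,0,0]]}}

```text
time_s: 36.8
tcp_pos: [566.4, 61.5, -10.3]
tool_rot: [[-0.962, -0.267, 0.062], [-0.267, 0.964, 0.015], [-0.063, -0.002, -0.998]]
contact_force: [0.2, 0.1, -0.2]
finger_gap: 0.698
```

Run:
```python
from h import *
s=manip.get_state(); L=s['tool_rot'][:,2]; print(L.round(3))
go(560.7+45*L[0],66.5+45*L[1],-14,16)
```

```text
[ 0.062  0.015 -0.998]
need units dx 0.05 dy 0.21 dz 0.12 turn -0.08
t 36.8 tcp [566.4  61.5 -10.3] psi -164.5 F [ 0.24  0.1  -0.25] T [ 0.061 -0.006  0.047] gap 0.698
```

Call:
{"op": "play_rows", "data": {"series": [[0.65,0.05,0.2,0.12,0],[0.6,0,0,0,0],[0.4,0,0,0,0],[0.2,0,0,0,0],[0.2,0,0,0,0],[0.2,0,0,0,0],[0.2,0,0,0,0],[0.2,0,0,-0.4,0],[0.2,0,0,-0.8,0],[0.2,0,0,-0.8,0],[0.2,0,0,0,0],[0.2,0,0,0,0]]}}

```text
time_s: 38.0
tcp_pos: [557.0, 66.0, 48.2]
tool_rot: [[-0.962, -0.267, 0.058], [-0.266, 0.964, 0.014], [-0.06, -0.002, -0.998]]
contact_force: [0.3, 0.2, -4.0]
finger_gap: 0.423
```

Run:
```python
from h import *
centre(); go(410,-222,50,-4.4)
```

```text
pitch 4.1 edge x 42.3 centre tool x 1.8 z -31.5 world [553.9  65.   79.6]; CoM moment sound Ty=-0.007
need units dx 7.28 dy -7.94 dz -0.48 turn 3.31
t 38.0 tcp [557.5  66.   48.3] psi -164.5 F [-0.4   0.62 -2.91] T [-0.01   0.082  0.07 ] gap 0.423
```

Call:
{"op": "play_rows", "data": {"series": [[0.2,0.4,-0.5,0,0.2],[0.2,0.65,-0.95,0,0.4],[0.2,0.65,-0.95,0,0.4],[0.2,0.65,-0.95,0,0.4],[0.2,0.65,-0.95,0,0.4],[0.2,0.65,-0.95,0,0.4],[0.2,0.65,-0.95,0,0.4],[0.2,0.6,-0.95,0,0.4],[0.2,0.6,-0.95,0,0.3],[0.2,0.4,-0.7,0,0],[0.2,0,0,0,0]]}}

```text
time_s: 39.15
tcp_pos: [393.4, -217.4, 22.3]
tool_rot: [[-0.995, 0.086, 0.041], [0.087, 0.996, 0.023], [-0.039, 0.027, -0.999]]
contact_force: [0.3, 0.8, -4.2]
finger_gap: 0.422
```

Run:
```python
from h import *
centre(); go(412,-222,10,-4.4)
```

```text
pitch 4.0 edge x 42.0 centre tool x 1.5 z -31.8 world [ 391.  -216.7   53.9]; CoM moment sound Ty=-0.006
need units dx -0.60 dy -0.16 dz 0.43 turn -0.09
t 39.2 tcp [ 393.8 -216.1   22.2] psi 175.0 F [ 0.37  0.48 -4.19] T [ 0.052  0.05  -0.033] gap 0.421
```

Call:
{"op": "play_rows", "data": {"series": [[0.2,-0.3,0,0,0],[0.2,-0.25,0,0,0],[0.2,0,0,0.2,0],[0.2,0,0,0.3,0],[0.2,0,0,0.2,0],[0.2,0,0,0.2,0],[0.2,0,0,0.1,0],[0.2,0,0,0,0]]}}

```text
time_s: 40.0
tcp_pos: [413.8, -215.1, -2.7]
tool_rot: [[-0.997, 0.072, 0.032], [0.073, 0.997, 0.023], [-0.031, 0.025, -0.999]]
contact_force: [-0.2, -1.0, -3.3]
finger_gap: 0.426
```

Run:
```python
from h import *
show(); centre()
```

```text
t 40.0 tcp [ 413.8 -215.1   -2.7] psi 175.8 F [-0.24 -1.03 -3.26] T [-0.04   0.013 -0.023] gap 0.426
pitch -15.9 edge x 50.6 centre tool x 4.8 z -35.5 world [ 408.2 -215.5   32.5]; CoM moment sound Ty=-0.017
```

Tilted −16°, robot end low. Lifting off and shifting in over the tray at y≈−280 for the opposite tilt, measuring on the way.

Call:
{"op": "play_rows", "data": {"series": [[0.2,0,0,0,0],[0.2,0,0,-0.5,0],[0.2,0,0,-0.7,0],[0.2,0,0,-0.7,0],[0.2,-0.5,-0.5,0,0],[0.2,-0.7,-0.7,0,0],[0.2,-0.6,-0.7,0,0],[0.2,-0.2,-0.4,0,0],[0.2,0,0,0,0],[0.2,0,0,0,0]]}}

```text
time_s: 41.05
tcp_pos: [466.6, -282.6, 44.9]
tool_rot: [[-0.997, 0.067, 0.026], [0.068, 0.997, 0.035], [-0.023, 0.037, -0.999]]
contact_force: [-1.0, -0.2, -3.7]
finger_gap: 0.425
```

Run:
```python
from h import *
centre(); ft(14)
```

```text
pitch -16.1 edge x 50.0 centre tool x 4.1 z -35.4 world [ 461.4 -283.4   80.1]; CoM moment sound Ty=-0.015
tool F [ 0.21 -0.07  3.88] T [ 0.0193  0.0149 -0.0062] sd [0.0212 0.0269 0.0336] n 14
t 41.8 tcp [ 467.7 -284.    46.2] psi 176.1 F [ 0.43 -0.56 -3.74] T [-0.082  0.001  0.025] gap 0.425
```

Ty is +0.015; sound would be +0.009 and loose −0.038, so housing 3 is sound. I'll level it on open bench, regrip, then nest it. Housing 1's readings were the least clear, so I'll recheck that one afterwards.

Call:
{"op": "play_rows", "data": {"series": [[0.2,0,0.6,0,-0.1],[0.2,0,1,0,-0.1],[0.2,0,1,0,0],[0.2,0,1,0,0],[0.2,0,1,0,0],[0.2,0,1,0,0],[0.2,0,1,0,0],[0.2,0,1,0,0],[0.2,0,1,0,0],[0.2,0,1,0,0],[0.2,0,1,0,0],[0.2,0,1,0,0]]}}

```text
time_s: 43.0
tcp_pos: [480.3, 84.3, 59.6]
tool_rot: [[-0.999, 0.046, 0.028], [0.047, 0.998, 0.037], [-0.026, 0.038, -0.999]]
contact_force: [-1.1, -0.0, -3.6]
finger_gap: 0.426
```

Call:
{"op": "play_rows", "data": {"series": [[0.2,0,0.2,0,0],[0.2,0,0,0.5,0],[0.2,0,0,0.6,0],[0.2,0,0,0.4,0],[0.2,0,0,0.2,0],[0.2,0,0,0.1,0],[0.2,0,0,0,0]]}}

```text
time_s: 43.7
tcp_pos: [479.7, 98.8, 5.3]
tool_rot: [[-0.999, 0.036, 0.029], [0.037, 0.999, 0.039], [-0.027, 0.04, -0.999]]
contact_force: [-0.2, -0.7, -3.6]
finger_gap: 0.421
```

Run:
```python
from h import *
show(); centre(); print(manip.get_state()['tool_rot'][:,2].round(3))
```

```text
t 43.7 tcp [479.7  98.8   5.3] psi 177.9 F [-0.18 -0.73 -3.64] T [-0.054 -0.004  0.012] gap 0.421
pitch -16.0 edge x 50.6 centre tool x 4.7 z -35.1 world [474.3  97.6  40.5]; CoM moment sound Ty=-0.017
[ 0.029  0.039 -0.999]
```

Call:
{"op": "play_rows", "data": {"series": [[0.2,0,0,0.25,0],[0.2,0,0,0.25,0],[0.2,0,0,0.15,0],[0.4,0,0,0.05,0],[0.5,0,0,0,0],[0.55,0,0,0,0],[0.6,0,0,0,0],[0.6,0,0,0,0]]}}

```text
time_s: 44.55
tcp_pos: [490.7, 98.9, -9.9]
tool_rot: [[-0.998, 0.037, 0.047], [0.039, 0.999, 0.038], [-0.045, 0.04, -0.998]]
contact_force: [-0.3, 0.2, -0.5]
finger_gap: 0.599
```

Run:
```python
from h import *
show(); centre(); c=snap('wrist')
for r in cases(c)[:2]: print('case',r[1:])
for r in nests(c): print('nest',r)
```

```text
t 44.5 tcp [490.7  98.9  -9.9] psi 177.8 F [-0.25  0.17 -0.55] T [0.021 0.016 0.047] gap 0.599
pitch 2.6 edge x 49.1 centre tool x 8.1 z -30.1 world [481.2  98.1  19.8]; CoM moment sound Ty=-0.029
case (np.float64(324.0), np.float64(286.0), (array([478.97909546,  97.73506165]), (85.6148681640625, 39.21128463745117), -2.4560317993164062), np.float64(39.43321071980758))
case (np.float64(395.0), np.float64(300.0), (array([486.94320679, 130.59823608]), (23.300662994384766, 15.444869041442871), -2.4847335815429688), np.float64(37.68699666908083))
nest (array([325., 294.]), np.int32(-1), (array([494.16983032,  98.62039185]), (72.78414916992188, 43.703216552734375), -2.3790664672851562))
nest (array([545., 251.]), np.int32(-1), (array([480.51245117, 217.02966309]), (124.26248931884766, 112.75597381591797), -2.533782958984375))
nest (array([540., 255.]), np.int32(1), (array([480.51037598, 207.95463562]), (89.46151733398438, 45.38302993774414), -2.5409393310546875))
```

The housing is flat at (480,98) with yaw −2.5°, matching nest0 at (480.5,208). Regripping at its centre.

Call:
{"op": "play_rows", "data": {"series": [[0.6,0.25,0,0.08,0],[0.6,0,0,0,0],[0.4,0,0,0,0],[0.2,0,0,0,0],[0.2,0,0,0,0],[0.2,0,0,0,0],[0.2,0,0,0,0],[0.2,0,0,-0.4,0],[0.2,0,0,-0.7,0],[0.2,0,0,0,0],[0.2,0,0,0,0]]}}

```text
time_s: 45.75
tcp_pos: [476.9, 98.0, 19.2]
tool_rot: [[-0.999, 0.037, 0.039], [0.039, 0.999, 0.038], [-0.038, 0.04, -0.998]]
contact_force: [-0.7, -0.6, -4.2]
finger_gap: 0.422
```

Run:
```python
from h import *
show(); centre(); print(manip.get_state()['tool_rot'][:,2].round(3))
```

```text
t 45.8 tcp [476.9  98.   19.2] psi 177.8 F [-0.66 -0.58 -4.15] T [-0.052  0.058  0.045] gap 0.422
pitch 3.1 edge x 40.7 centre tool x -0.2 z -32.7 world [476.3  96.8  52. ]; CoM moment sound Ty=0.001
[ 0.04   0.038 -0.998]
```

Call:
{"op": "play_rows", "data": {"series": [[0.2,0,0.5,0,0],[0.2,0,0.9,0,0],[0.2,0,0.9,0,0],[0.2,0,0.9,0,0],[0.2,0,0.5,0,0],[0.2,0,0,0,0],[0.2,0,0,0,0]]}}

```text
time_s: 46.5
tcp_pos: [476.8, 210.9, 17.1]
tool_rot: [[-0.999, 0.04, 0.029], [0.041, 0.999, 0.036], [-0.028, 0.037, -0.999]]
contact_force: [-0.9, -0.0, -3.7]
finger_gap: 0.424
```

Run:
```python
from h import *
show(); centre(); c=snap('wrist','w10.png')
for r in nests(c): print('nest',r)
```

```text
t 46.5 tcp [476.8 210.9  17.1] psi 177.7 F [-0.94 -0.   -3.68] T [-0.032  0.062  0.031] gap 0.424
pitch 3.2 edge x 40.2 centre tool x -0.6 z -32.7 world [476.3 209.5  49.8]; CoM moment sound Ty=0.002
nest (array([414., 262.]), np.int32(-1), (array([487.33599854, 284.98849487]), (249.39234924316406, 131.5339813232422), 87.37369537353516))
nest (array([584., 270.]), np.int32(1), (array([487.49475098, 363.85665894]), (89.35435485839844, 45.67947006225586), -2.6612091064453125))
```

View pics/w10.png

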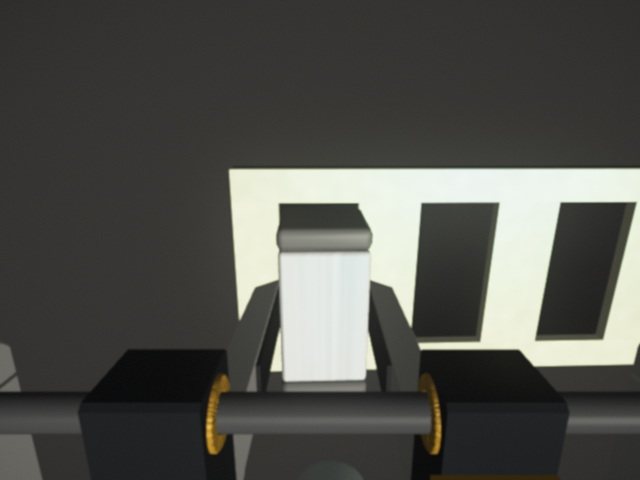

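The housing at (325,310) is above nest0, with its robot end near the nest edge at (319,204). It needs about 3 mm more in +x and 2 mm in −y.

Call:
{"op": "play_rows", "data": {"series": [[0.2,-0.1,-0.08,0,0],[0.2,0,0,0.2,0],[0.2,0,0,0.15,0],[0.2,0,0,0,0]]}}

```text
time_s: 47.0
tcp_pos: [480.4, 205.3, 5.5]
tool_rot: [[-0.999, 0.045, 0.029], [0.046, 0.998, 0.035], [-0.027, 0.036, -0.999]]
contact_force: [0.1, -0.8, -4.5]
finger_gap: 0.427
```

Run:
```python
from h import *
show(); centre()
```

```text
t 47.0 tcp [480.4 205.3   5.5] psi 177.4 F [ 0.15 -0.85 -4.53] T [-0.044  0.068  0.013] gap 0.427
pitch 3.1 edge x 40.4 centre tool x -0.5 z -32.6 world [480.  204.2  38.3]; CoM moment sound Ty=0.002
```

Call:
{"op": "play_rows", "data": {"series": [[0.2,0,0.11,0,0],[0.2,0,0,0,0]]}}

```text
time_s: 47.25
tcp_pos: [480.7, 208.7, 5.8]
tool_rot: [[-0.999, 0.045, 0.029], [0.046, 0.998, 0.035], [-0.028, 0.036, -0.999]]
contact_force: [-0.0, -0.1, -4.4]
finger_gap: 0.425
```

Call:
{"op": "play_rows", "data": {"series": [[0.2,0,0,0.15,0],[0.2,0,0,0.15,0],[0.2,0,0,0.1,0],[0.2,0,0,0,0]]}}

```text
time_s: 47.65
tcp_pos: [481.6, 209.7, -6.8]
tool_rot: [[-0.999, 0.044, 0.03], [0.045, 0.998, 0.035], [-0.029, 0.036, -0.999]]
contact_force: [0.3, -0.1, -3.1]
finger_gap: 0.433
```

Run:
```python
from h import *
show(); centre()
```

```text
t 47.6 tcp [481.6 209.7  -6.8] psi 177.4 F [ 0.33 -0.06 -3.07] T [-0.104  0.071 -0.012] gap 0.433
pitch 3.1 edge x 40.2 centre tool x -0.6 z -32.5 world [481.2 208.5  25.9]; CoM moment sound Ty=0.002
```

The centre is at z=25.9, which is in the nest (26 expected). Releasing.

Call:
{"op": "play_rows", "data": {"series": [[0.4,0,0,0,0],[0.45,0,0,0,0],[0.5,0,0,0,0],[0.55,0,0,0,0],[0.58,0,0,0,0],[0.58,0,0,-0.4,0],[0.58,0,0,-0.8,0],[0.58,0,0,-1,0],[0.7,0,-0.3,-0.8,0],[0.7,0,-1,0,0],[0.7,0,-1,0,0],[0.7,0,-1,0,0]]}}

```text
time_s: 48.9
tcp_pos: [480.6, 108.7, 93.5]
tool_rot: [[-0.998, 0.037, 0.046], [0.039, 0.999, 0.038], [-0.045, 0.04, -0.998]]
contact_force: [0.2, -0.6, 0.0]
finger_gap: 0.7
```

Call:
{"op": "play_rows", "data": {"series": [[0.7,-0.1,-1,0,0],[0.7,-0.1,-1,0,0],[0.7,-0.1,-1,0,0],[0.7,-0.1,-1,0,0],[0.7,-0.1,-1,0,0.2],[0.7,-0.1,-1,0,0.2],[0.7,-0.1,-1,0,0],[0.7,-0.1,-1,0,0],[0.7,-0.1,-1,0,0],[0.7,0,-0.8,0,0],[0.7,0,0,0,0]]}}

```text
time_s: 50.0
tcp_pos: [495.6, -203.4, 97.7]
tool_rot: [[-0.994, 0.083, 0.066], [0.085, 0.996, 0.03], [-0.063, 0.036, -0.997]]
contact_force: [0.2, 0.4, -0.2]
finger_gap: 0.7
```

Run:
```python
from h import *
for r in cases(snap('top'),46): print('case46',r[1:])
c=snap('wrist')
for r in cases(c,45)[:3]: print('case45 wrist',r[1:])
print(manip.get_state()['tool_rot'][:,2].round(3)); go(508,-197,-8,-4.4)
```

```text
case46 (np.float64(222.0), np.float64(279.0), (array([481.44030762, 206.03277588]), (83.31129455566406, 40.57521438598633), -2.6165924072265625), np.float64(45.34267851013536))
case45 wrist (np.float64(310.0), np.float64(247.0), (array([ 500.73205566, -208.8311615 ]), (85.2210693359375, 40.768836975097656), 26.012359619140625), np.float64(44.310750245971256))
case45 wrist (np.float64(219.0), np.float64(251.0), (array([ 505.91992188, -271.74517822]), (85.7066421508789, 41.012149810791016), -4.516670227050781), np.float64(44.12429921970559))
case45 wrist (np.float64(213.0), np.float64(467.0), (array([ 688.78436279, -308.15054321]), (28.246843338012695, 27.684192657470703), -25.959014892578125), np.float64(41.50809137211314))
[ 0.066  0.032 -0.997]
need units dx -0.18 dy 0.02 dz 3.53 turn -0.06
t 50.1 tcp [ 495.5 -200.7   97.4] psi 175.2 F [-0.51 -0.11  0.75] T [-0.004  0.035  0.057] gap 0.700
```

Housing 3 is down in nest0, top z 45.3 mm. Housing 1 has been knocked in the tray to (501,−209), yaw 26°, and still lies flat. I'll pick it up for the recheck with a narrow opening, because housing 2 is close.

Call:
{"op": "play_rows", "data": {"series": [[0.55,0,0,0.3,-0.9],[0.53,0,0,0.5,-0.9],[0.53,0,0,0.5,-0.9],[0.53,0,0,0,-0.9],[0.53,0,0,0,-0.9],[0.53,0,0,0,-0.6],[0.53,0,0,0,0]]}}

```text
time_s: 50.8
tcp_pos: [498.6, -187.6, 59.5]
tool_rot: [[-0.882, -0.466, 0.066], [-0.464, 0.885, 0.037], [-0.075, 0.002, -0.997]]
contact_force: [0.5, -0.7, 0.4]
finger_gap: 0.527
```

Run:
```python
from h import *
c=snap('wrist','w11.png')
for r in cases(c,45)[:3]: print('case45 wrist',r[1:])
L=manip.get_state()['tool_rot'][:,2];print(L.round(3)); go(501+L[0]*47,-208.8+L[1]*47,-9,26)
```

```text
case45 wrist (np.float64(188.0), np.float64(207.0), (array([ 505.81466675, -272.23461914]), (86.13545227050781, 39.963294982910156), -4.068267822265625), np.float64(44.30304706162607))
case45 wrist (np.float64(291.0), np.float64(243.0), (array([ 500.7399292 , -209.63882446]), (85.65438842773438, 39.2674446105957), 26.526470184326172), np.float64(44.464903965367))
case45 wrist (np.float64(28.0), np.float64(386.0), (array([ 668.49176025, -322.39193726]), (15.34788703918457, 11.614766120910645), -62.38749313354492), np.float64(35.26514612596609))
[ 0.066  0.037 -0.997]
need units dx 0.31 dy -0.66 dz 2.26 turn 0.28
t 50.9 tcp [ 498.6 -187.6   59.5] psi -152.3 F [-0.09  0.8   0.53] T [ 0.044  0.009 -0.005] gap 0.527
```

View pics/w11.png

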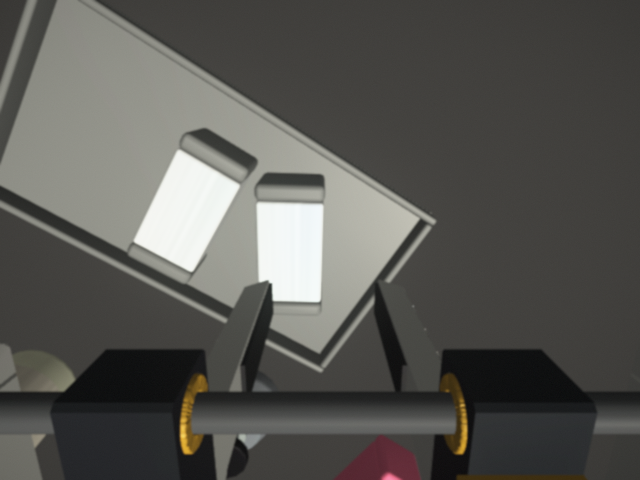

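Call:
{"op": "play_rows", "data": {"series": [[0.53,0.25,-0.4,0.2,0.25],[0.53,0.1,-0.35,0.4,0],[0.53,0.05,0,0.5,0],[0.53,0.05,0,0.2,0],[0.53,0,0,0,0]]}}

```text
time_s: 51.35
tcp_pos: [500.2, -214.9, 16.8]
tool_rot: [[-0.897, -0.437, 0.067], [-0.436, 0.899, 0.036], [-0.076, 0.003, -0.997]]
contact_force: [0.1, -0.7, -0.3]
finger_gap: 0.528
```

Run:
```python
from h import *
L=manip.get_state()['tool_rot'][:,2];print(L.round(3)); go(501+L[0]*47,-209.3+L[1]*47,-9,26.3)
```

```text
[ 0.067  0.036 -0.997]
need units dx -0.16 dy 0.16 dz 0.88 turn -0.07
t 51.4 tcp [ 500.2 -214.9   16.8] psi -154.1 F [ 0.14 -0.67 -0.26] T [ 0.048  0.035 -0.016] gap 0.528
```

Call:
{"op": "play_rows", "data": {"series": [[0.53,-0.16,0.16,0,0],[0.53,0,0,0,0],[0.53,0,0,0.4,0],[0.53,0,0,0.4,0],[0.45,0,0,0,0],[0.2,0,0,0,0],[0.2,0,0,0,0],[0.2,0,0,0,0],[0.2,0,0,-0.4,0],[0.2,0,0,-0.8,0],[0.2,0,0,-0.8,0],[0.2,0,0,0,0]]}}

```text
time_s: 52.55
tcp_pos: [497.7, -208.0, 52.2]
tool_rot: [[-0.897, -0.437, 0.061], [-0.435, 0.899, 0.039], [-0.072, 0.008, -0.997]]
contact_force: [0.8, -0.4, -3.5]
finger_gap: 0.424
```

Run:
```python
from h import *
centre(); go(411,-222,40,-4.4)
```

```text
pitch 5.0 edge x 40.0 centre tool x -0.1 z -34.2 world [ 494.5 -208.5   84.6]; CoM moment sound Ty=0.000
need units dx 2.80 dy 0.79 dz 0.16 turn 5.04
t 52.6 tcp [ 496.4 -207.1   50.4] psi -154.1 F [-0.11 -0.08 -3.03] T [ 0.018  0.093 -0.002] gap 0.422
```

Call:
{"op": "play_rows", "data": {"series": [[0.2,0.5,0,0,0.8],[0.2,0.6,0,0,0.9],[0.2,0.6,0.05,0,0.9],[0.2,0.6,0.05,0,0.9],[0.2,0.5,0,0,0.9],[0.2,0.2,0,0,0.6],[0.2,0,0,0.4,0],[0.2,0,0,0.5,0],[0.2,0,0,0,0]]}}

```text
time_s: 53.5
tcp_pos: [401.0, -218.8, 6.2]
tool_rot: [[-0.995, 0.089, 0.046], [0.091, 0.995, 0.051], [-0.042, 0.055, -0.998]]
contact_force: [-0.9, 0.1, -1.1]
finger_gap: 0.424
```

Run:
```python
from h import *
centre(); go(411,-222,-4,-4.4)
```

```text
pitch -1.8 edge x 42.2 centre tool x -0.4 z -33.0 world [ 399.9 -220.6   39.6]; CoM moment sound Ty=0.001
need units dx -0.32 dy -0.09 dz 0.36 turn -0.14
t 53.5 tcp [ 401.1 -218.9    6.6] psi 174.8 F [ 0.14  0.7  -2.18] T [-0.059  0.073  0.01 ] gap 0.425
```

Call:
{"op": "play_rows", "data": {"series": [[0.2,0,0,-0.35,0],[0.2,-0.28,0,0,-0.1],[0.2,0,0,0.2,0],[0.2,0,0,0.3,0],[0.2,0,0,0.2,0],[0.2,0,0,0.2,0],[0.2,0,0,0,0],[0.2,0,0,0,0],[0.2,0,0,-0.5,0],[0.2,0,0,-0.7,0],[0.2,0,0,-0.5,0],[0.2,0,0,0,0]]}}

```text
time_s: 54.75
tcp_pos: [408.4, -220.6, 44.2]
tool_rot: [[-0.997, 0.071, 0.04], [0.073, 0.996, 0.054], [-0.036, 0.057, -0.998]]
contact_force: [0.3, -1.0, -3.2]
finger_gap: 0.424
```

Call:
{"op": "play_rows", "data": {"series": [[0.2,0,0,0,0],[0.2,0,0,0,0],[0.2,0,0,0,0]]}}

```text
time_s: 55.05
tcp_pos: [407.0, -219.1, 41.1]
tool_rot: [[-0.997, 0.071, 0.038], [0.073, 0.996, 0.057], [-0.033, 0.06, -0.998]]
contact_force: [-0.5, -0.2, -2.8]
finger_gap: 0.427
```

Run:
```python
from h import *
centre(); ft(12); print(manip.get_state()['tool_rot'][:,2].round(3)); go(514,-194,0,-4.4)
```

```text
pitch -16.2 edge x 47.9 centre tool x 2.0 z -37.4 world [ 403.5 -221.    78.3]; CoM moment sound Ty=-0.007
tool F [ 0.   -0.2   3.83] T [ 0.0355 -0.0164  0.005 ] sd [0.0396 0.0261 0.0276] n 12
t 55.7 tcp [ 407.7 -219.8   42.3] psi 175.8 F [ 0.35 -0.16 -4.08] T [-0.032 -0.054  0.038] gap 0.425
[ 0.039  0.056 -0.998]
need units dx -3.42 dy 1.03 dz 1.60 turn 0.03
t 55.7 tcp [ 407.7 -219.8   42.3] psi 175.8 F [ 0.35 -0.16 -4.08] T [-0.032 -0.054  0.038] gap 0.425
```

Ty is −0.016; sound would be at least +0.018 and loose about −0.02. That confirms housing 1 is loose, so it goes back in its tray slot.

Call:
{"op": "play_rows", "data": {"series": [[0.2,-0.5,0.2,0,0],[0.2,-0.9,0.2,0,0],[0.2,-0.9,0.2,0,0],[0.2,-0.9,0.2,0,0],[0.2,-0.3,0.2,0,0],[0.2,0,0,0,0],[0.2,0,0,0.5,0],[0.2,0,0,0.5,0],[0.2,0,0,0.2,0],[0.2,0,0,0,0]]}}

```text
time_s: 56.7
tcp_pos: [513.0, -194.0, 7.0]
tool_rot: [[-0.997, 0.074, 0.032], [0.076, 0.995, 0.058], [-0.027, 0.06, -0.998]]
contact_force: [-0.4, 0.3, -3.5]
finger_gap: 0.424
```

Run:
```python
from h import *
centre(); go(514,-194,-11,-4.4)
```

```text
pitch -16.1 edge x 48.0 centre tool x 2.1 z -37.0 world [ 509.7 -196.    44.1]; CoM moment sound Ty=-0.008
need units dx -0.02 dy -0.03 dz 0.61 turn 0.01
t 56.8 tcp [ 513.  -194.     7.2] psi 175.7 F [ 0.04 -0.13 -4.71] T [-0.026  0.038 -0.043] gap 0.426
```

Call:
{"op": "play_rows", "data": {"series": [[0.2,0,0,0.3,0],[0.2,0,0,0.3,0],[0.4,0,0,0.05,0],[0.48,0,0,0,0],[0.53,0,0,0,0],[0.57,0,0,0,0],[0.57,0,0,-0.4,0],[0.57,0,0,-0.9,0],[0.57,0,0,-1,0],[0.57,0,0,-1,0],[0.3,0,0,-0.3,0],[0,0,0,0,0]]}}

```text
time_s: 57.95
tcp_pos: [515.2, -203.0, 107.6]
tool_rot: [[-0.996, 0.076, 0.047], [0.079, 0.996, 0.051], [-0.043, 0.054, -0.998]]
contact_force: [-0.7, 0.8, -0.5]
finger_gap: 0.437
```

Run:
```python
from h import *
c=snap('wrist')
for r in cases(c,45)[:3]: print('case45 wrist',r[1:])
L=manip.get_state()['tool_rot'][:,2];print(L.round(3)); P=depth_pts(c)
m=(P[...,2]>52)&(P[...,2]<66)&(abs(P[...,0]-655)<30)&(abs(P[...,1]+184)<30); print(m.sum(),P[m].mean(0),np.ptp(P[m],axis=0))
go(654.7+30*L[0],-184.5+30*L[1],60,-4.4)
```

```text
case45 wrist (np.float64(220.0), np.float64(234.0), (array([ 506.71746826, -271.93710327]), (84.86881256103516, 40.992652893066406), -4.31781005859375), np.float64(44.24668106317642))
case45 wrist (np.float64(327.0), np.float64(237.0), (array([ 516.16186523, -197.12625122]), (84.74163818359375, 39.59326934814453), -5.956939697265625), np.float64(44.563666840187175))
case45 wrist (np.float64(353.0), np.float64(379.0), (array([ 635.0032959 , -184.19963074]), (44.69607925415039, 27.052417755126953), 83.02291107177734), np.float64(34.8315610974325))
[ 0.047  0.051 -0.998]
73 [ 639.22983536 -183.07543974   55.27161037] [ 4.09444691 18.96314379  6.50775724]
need units dx -4.56 dy 0.93 dz 1.82 turn -0.02
t 58.0 tcp [ 515.1 -202.9  107. ] psi 175.5 F [-0.18 -0.79 -0.8 ] T [-0.005 -0.017  0.021] gap 0.395
```

Both loose housings lie flat in the tray, top z about 44.5 mm. Now the plunger.

Call:
{"op": "play_rows", "data": {"series": [[0,-0.5,0.15,0,0],[0,-0.9,0.2,0,0],[0,-0.9,0.2,0,0],[0,-0.9,0.2,0,0],[0,-0.9,0.15,0.2,0],[0,-0.4,0,0.4,0],[0,0,0,0.4,0],[0,0,0,0,0],[0,0,0,0,0],[0,0,0,0,0]]}}

```text
time_s: 59.0
tcp_pos: [644.8, -178.6, 63.2]
tool_rot: [[-0.997, 0.079, 0.019], [0.081, 0.995, 0.064], [-0.014, 0.065, -0.998]]
contact_force: [0.4, 0.3, -0.5]
finger_gap: 0.006
```

Run:
```python
from h import *
L=manip.get_state()['tool_rot'][:,2];print(L.round(3))
go(654.7+30*L[0],-184.5+30*L[1],36,-4.4)
c=snap('wrist'); c2=snap('scene'); w=cv2.cvtColor(c['pixels'],cv2.COLOR_RGB2BGR); k=cv2.cvtColor(c2['pixels'],cv2.COLOR_RGB2BGR)[240:360,180:340]
cv2.imwrite('pics/j12.png',np.hstack([cv2.resize(w,(400,300)),cv2.resize(k,(400,300),interpolation=cv2.INTER_CUBIC)]))
```

```text
[ 0.019  0.064 -0.998]
need units dx -0.35 dy -0.16 dz 0.90 turn -0.04
t 59.0 tcp [ 644.8 -178.6   63.2] psi 175.4 F [ 0.43  0.33 -0.47] T [-0.007 -0.033 -0.008] gap 0.006
```

View pics/j12.png

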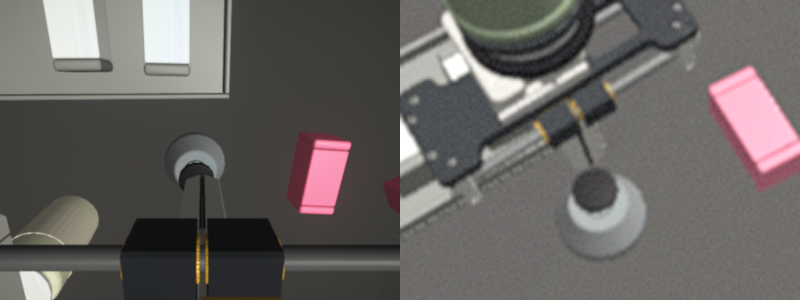

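The shut fingers are pointing at the plunger's black head, about 10 mm short in x. I'll align, then press.

Call:
{"op": "play_rows", "data": {"series": [[0,-0.35,-0.1,0,0],[0,0,0,0.4,0],[0,0,0,0.4,0],[0,0,0,0.1,0],[0,0,0,0,0]]}}

```text
time_s: 59.6
tcp_pos: [655.6, -181.8, 37.3]
tool_rot: [[-0.996, 0.081, 0.023], [0.082, 0.995, 0.062], [-0.018, 0.064, -0.998]]
contact_force: [-0.3, -1.7, -0.4]
finger_gap: 0.009
```

Run:
```python
from h import *
L=manip.get_state()['tool_rot'][:,2]
go(654.7+30*L[0],-184.5+30*L[1],30,-4.4)
```

```text
need units dx 0.01 dy -0.04 dz 0.24 turn -0.05
t 59.6 tcp [ 655.6 -181.8   37.3] psi 175.3 F [-0.34 -1.66 -0.41] T [ 0.    -0.02   0.014] gap 0.009
```

Call:
{"op": "play_rows", "data": {"series": [[0,0,0,0.25,0],[0,0,0,0.25,0],[0,0,0,0.3,0],[0,0,0,0.3,0],[0,0,0,0.3,0]]}}

```text
time_s: 60.1
tcp_pos: [656.8, -181.7, 17.8]
tool_rot: [[-0.997, 0.077, 0.02], [0.078, 0.995, 0.059], [-0.015, 0.061, -0.998]]
contact_force: [-19.8, 3.9, 41.7]
finger_gap: 0.002
```

Call:
{"op": "play_rows", "data": {"series": [[0,0,0,0.4,0],[0,0,0,0.5,0],[0,0,0,0.5,0]]}}

```text
time_s: 60.4
tcp_pos: [656.9, -181.8, 17.4]
tool_rot: [[-0.997, 0.072, 0.013], [0.073, 0.996, 0.057], [-0.009, 0.058, -0.998]]
contact_force: [-29.0, 6.3, 63.7]
finger_gap: 0.005
```

Run:
```python
from h import *
show(); c2=snap('scene'); k=cv2.cvtColor(c2['pixels'],cv2.COLOR_RGB2BGR)[240:360,180:340]
cv2.imwrite('pics/j13.png',cv2.resize(k,(640,480),interpolation=cv2.INTER_CUBIC))
```

```text
t 60.4 tcp [ 656.9 -181.8   17.4] psi 175.8 F [-28.99   6.34  63.72] T [2.018 5.818 0.293] gap 0.005
```

View pics/j13.png

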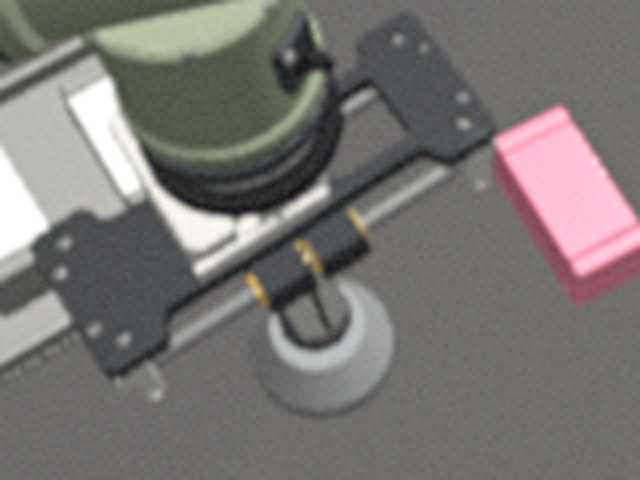

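The plunger is at its stop: tip at about 47.5 mm, z stalled, force up sharply. Backing straight off.

Call:
{"op": "play_rows", "data": {"series": [[0,0,0,-0.2,0],[0,0,0,-0.4,0],[0,0,0,-0.8,0],[0,0,0,-1,0],[0,0,0,-1,0],[0,0,0,-1,0],[0,0.6,0,0,0],[0,1,0,0,0],[0,1,0,0,0],[0,1,0,0,0],[0,1,0,0,0],[0,1,0,0,0]]}}

```text
time_s: 61.65
tcp_pos: [486.0, -176.3, 152.0]
tool_rot: [[-0.997, 0.069, 0.018], [0.07, 0.996, 0.057], [-0.014, 0.058, -0.998]]
contact_force: [-0.2, 0.4, -0.1]
finger_gap: 0.007
```

Call:
{"op": "play_rows", "data": {"series": [[0,0.8,1,0,0],[0,0.5,1,0,0],[0,0,1,0,0],[0,0,1,0,0],[0,0,1,0,0],[0,0,1,0,0],[0,0,1,0,0],[0,0,0,0,0],[0,0,0,0,0]]}}

```text
time_s: 62.55
tcp_pos: [454.1, 43.9, 155.8]
tool_rot: [[-0.997, 0.075, 0.009], [0.075, 0.995, 0.061], [-0.004, 0.062, -0.998]]
contact_force: [-0.6, -0.4, -1.0]
finger_gap: 0.006
```

Run:
```python
from h import *
np.set_printoptions(precision=1,suppress=True)
show(); c=snap('top','top14.png'); P=depth_pts(c)
for r in cases(c,46): print('case46',r[1:])
m=(P[...,2]>50)&(P[...,2]<75)&(abs(P[...,0]-655)<25)&(abs(P[...,1]+184)<25); print('plunger top',m.sum(),P[m].mean(0),np.percentile(P[m][:,2],90))
```

```text
t 62.5 tcp [454.1  43.9 155.8] psi 175.7 F [-0.6 -0.4 -1. ] T [-0. -0.  0.] gap 0.006
case46 (np.float64(393.0), np.float64(265.0), (array([ 518.2, -196.7]), (83.74310302734375, 40.42234420776367), -5.386627197265625), np.float64(44.50374237729428))
case46 (np.float64(425.0), np.float64(269.0), (array([ 508.6, -271.8]), (83.66944885253906, 41.73155212402344), -3.9931182861328125), np.float64(44.28008557621289))
case46 (np.float64(222.0), np.float64(279.0), (array([481.4, 206.1]), (83.31129455566406, 40.45536804199219), -2.6165924072265625), np.float64(45.241592461520405))
plunger top 158 [ 654.6 -184.6   60.2] 62.654984487295316
```

View pics/top14.png

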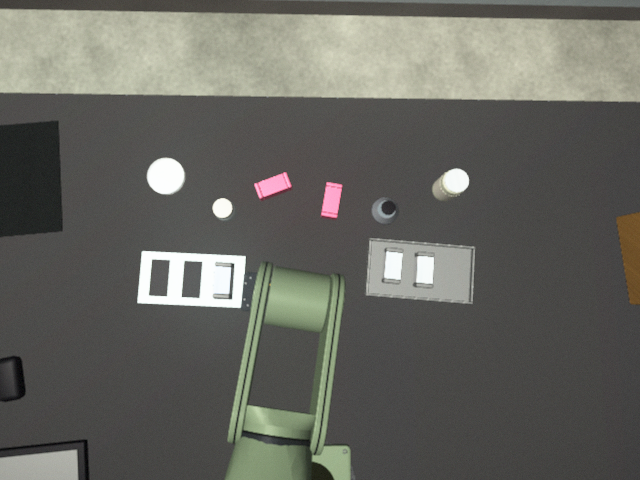

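The final view shows one housing in nest0 at (222,279) and two flat in the tray at (393,265) and (425,269). The plunger is up, and the jar (222,208), can (452,183) and dishes (166,176) haven't moved. Handing in.

```bash
python3 -c "
from rig import manip
print(manip.finish_job())"
```

```text
the job is handed in; nothing more can be done
None
```

I sorted the three silver housings on the bench, then pressed the start plunger to its stop and let it come up again. The job was handed in at about 63 s.

- **Sound:** the housing that started at (562, 66) lies in nest0. Its top is 45.3 mm above the bench (46 expected when fully down).
- **Rattling:** the other two lie flat in the tray, with tops at about 44.4 mm (45 expected).
- **Bystanders:** the plunger head is back at 60 mm. In the last picture the jar, can, dishes and pink look-alikes show no movement.

**How I judged them:** I tilted each one about 16° on the tray rim and read the wrist moment. The clear rattler read −0.029 Nm and the sound one +0.015 Nm.

**Checks that failed or disagreed:**
- **Finger height:** the finger tips are about 30 mm above the reported TCP. My first two grasps closed above a housing, so I corrected for this from the wrist depth image.
- **Less certain housing:** the first housing's first test was ambiguous. It was later knocked inside the tray, so I picked it up and retested it. It read −0.016 Nm, which fits rattling, but that verdict is less certain than the other two.
- **Sound housing:** it was tilted only one way, because that reading was clear.
- **Plunger force:** the wrist force reached about 70 N at the stop. That is below the 120 N wrist limit. It is above 40 N, but only the finger tips were pressing and that limit covers the arm and gripper body.
- **Tool tilt:** the tool drifted up to about 5° off vertical during contact.

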